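# Make up the fixing kits for two cast panels

## Task

Make up the fixing kits for the two cast panels: the long strut piece, the angle bracket and the hexagonal rod coupler go into the three-compartment tray, the short strut piece and the rubber buffer into the two-compartment tray, one piece to a compartment. Set every piece down flat on the tray's floor, the same way up as it stands on the bench, and leave the tape roll, the tin and the plaster sample where they are.

Things in the scene. Friction and masses are not known exactly. Their poses are not given: they have to be found in the camera images.
- strut_long_center (a point): The long piece of galvanised slotted strut channel: 100 mm long, 41 mm wide, 21 mm high, lying with its slotted back up (two dark slots). About 0.2 kg. Point: its centre, 10.5 mm above its underside; x along its length, y across its width, z up.
- strut_short_center (a point): The short piece of the same strut channel: 50 mm long, 41 mm wide, 21 mm high, lying with its slotted back up (one dark slot along its length). About 0.1 kg. Point: its centre, 10.5 mm above its underside; x along its length, y across its width, z up.
- bracket_leg (a point): Right-angled bracket of 6 mm bright metal plate, 40 mm wide, standing on its foot with the other leg upright: the upright leg is 52 mm high, the foot reaches 45 mm in front of the middle of the upright leg, with a dark hole in each leg. About 0.13 kg. Point: the middle of the upright leg, 26 mm above its underside; x points from the upright leg along the foot, y along the 40 mm width, z up.
- coupler_center (a point): Hexagonal rod coupler (a long nut) of bright steel, standing on end: 24 mm across the flats, 48 mm high, with a dark bore in the top. About 0.11 kg. Point: its centre, 24 mm above its underside; two of its flats face along +y and -y, z up.
- buffer_center (a point): Round rubber buffer standing on end: black rubber between two thin steel end plates, 40 mm across, 30 mm high, a small dark hole in the top plate. About 0.08 kg. Point: its centre, 15 mm above its underside; z up.
- tray_three: Grey sheet-metal kit tray with three compartments, 288 mm by 122 mm outside. Each compartment is 92 mm (along the tray's x) by 116 mm (along its y) inside; the compartments stand in a row along the tray's x axis. Outer walls and dividers are 3 mm thick and reach 22 mm above the bench; the floor's top is 2 mm above the bench. Origin: centre of the underside, on the bench; z up. The tray does not move when touched. The compartments' centres lie at x = -95, 0 and +95 mm.
- tray_two: Grey sheet-metal kit tray with two compartments, 193 mm by 122 mm outside. Each compartment is 92 mm (along the tray's x) by 116 mm (along its y) inside; the compartments stand in a row along the tray's x axis. Outer walls and dividers are 3 mm thick and reach 22 mm above the bench; the floor's top is 2 mm above the bench. Origin: centre of the underside, on the bench; z up. The tray does not move when touched. The compartments' centres lie at x = -47.5 and +47.5 mm.
- tape_center (a point): Roll of paper tape lying flat among the fixings, 90 mm across with a 66 mm hole, 25 mm high; stays where it is. Point: its centre, 12.5 mm above its underside.
- tin_center (a point): Round lidded metal tin among the fixings, 63 mm across, 34 mm high; stays where it is. Point: its centre, 17 mm above its underside.
- sample_center (a point): Six-sided faceted plaster sample piece among the fixings, 66 mm across, 27 mm high, sloping up to a small flat top; stays where it is. Point: its centre, 13.5 mm above its underside.

How it is judged:
By the outcome, as a careful person would: the job done as asked, in the order asked, and still so for the second after the job is handed in, with the robot touching nothing.
It also fails if it takes over 120 s, if anything falls off the work surface, if the arm or the gripper's body presses on something with over 40 N, if the wrist force passes 120 N, or if a joint passes its speed limit or range.

## Robot

A 7-joint arm with a two-finger parallel gripper is mounted at the origin on the work surface. World frame = base frame: x ahead of the robot, y to its left, z up, the work surface at z = 0. Lengths are in m, angles in degrees, forces in N, time in s.
With the tool pointing down it reaches from about 0.425 to 1.025 m from the base axis. Payload 9.4 kg.
Tool frame: the origin (TCP) lies midway between the tips of the shut fingers; the grasp point (between the pads) lies 19 mm behind it; z points along the fingers, y is the line along which they close (so a half turn about z gives the same grasp; the last joint's range is limited). The gripper opens to 93 mm and grips with 3 to 60 N. Pads are 15 mm wide; open, the fingers measure 128 mm over their backs; the gripper's body (75 mm by 188 mm) begins 65 mm behind the grasp point.
Start: joints at [-81.515, 34.337, -0.143, 91.639, 0.103, 54.024, -4.572], TCP at [0.162, 0.707, 0.188] pointing down, gripper open.
Joint ranges: [-147.43, 147.43], [-19.82, 112.94], [-74.19, 73.91], [6.32, 146.72], [-59.91, 239.91], [6.04, 106.73], [-150.56, 150.56]. Speed limits (degrees/s): [127.2, 127.2, 172.46, 172.46, 180, 180, 180].

## Interface

Orientations are given as [roll, pitch, yaw] about the fixed x, y, z axes, in that order (R = Rz(yaw) Ry(pitch) Rx(roll)).
In Python, from workcell import robot gives the robot as it stands.
- The arm moves only by the tool carry_out, never from a script. Its argument "motion" is a list of rows, each a list of 5 numbers: the finger opening in cm, from 0 to 9.3, then the shift along the tool's x, y, z in cm, then the turn about the tool's z in degrees. A call has 1 to 5 rows; each row is the pose to reach, as a shift and turn from the pose commanded when the call began, along the tool's axes at that moment; what a row does not reach only later rows make up. A row lasts 1/12 s, in which the tool goes at most 41.7 mm and 7.16 degrees, less where a joint would pass 70% of its speed; a pose out of reach is approached as far as the arm can. A call with a gripper value outside its range is refused whole. The fingers move at their own pace and stop on an object; the grip force is fixed at half the most. Time passes only in rows, so rows that repeat a pose let the fingers close. It gives the time, the measured TCP pose, the force, the opening and the grip force at its end, in the units of the state.
- robot.sense(): the state, without advancing time (a new reading comes with each control period).
- robot.camera(name): name is "scene" or "top" or "wrist"; returns (picture, depth): 400x640x3 uint8, red, green, blue; 400x640 float32, m along the optical axis (not along the pixel's ray), 0 where there is no reading.
- robot.camera_model(name): a dict with "mtx" (3x3 intrinsics, pixels), "R" (3x3) and "t" (3): a world point X has camera coordinates R X + t. Camera axes: x right, y down, z forward; pixel columns grow to the right and rows downward; lengths in m; the calibration is good to about 2 mm. A picture is of the moment at which its call begins: read the wrist's pose just before it. camera_model takes no time and is no camera call; for the wrist camera it gives the pose at the moment of the call.
- robot.sign_off(): hands the job in; it is judged then, once.
The state is a dict: "time_s": time; "qpos": joint angles; "qvel": joint speeds; "joint_torque": joint torques, N m; "tcp_pos": TCP position; "tcp_rot": TCP orientation; "wrist_force": force on the tool from outside, world axes, zero at the start; "ft_torque": the same for the moment, N m; "grip_width": finger opening in m; "grasp_force": force on a finger pad.
Only numpy, scipy, OpenCV 4.12 (cv2) and the standard library are available. Lean on these libraries where they do the work, as an engineer would, in place of code of your own. Each camera call takes 0.05 s, during which the arm holds its last target. There are 200 camera calls.

## Working session

There is one attempt and no reset: what is moved stays moved. The work goes in short steps, Python scripts to look and compute and a tool call to move; the robot and the scene stay as the last step left them, time stands still between calls to the robot, and variables do not carry over. Pictures are saved under pics/ and viewed, at most 14 in all, crops included, and the job is handed in when it is done.

Besides the shell and the picture viewer there is one more tool, called by a JSON object that holds its "api" and its "payload", one argument or row to a line. carry_out: Moves the arm, as the interface text tells. Its arguments: {"type":"object","properties":{"motion":{"type":"array","items":{"type":"array","items":{"type":"number"}}}},"required":["motion"]}

```bash
ls; mkdir -p pics; python3 - <<'E'
from workcell import robot
import cv2,numpy as np
np.set_printoptions(precision=4,suppress=True)
s=robot.sense();print(s['time_s'],s['tcp_pos'],s['tcp_rot'],s['grip_width'])
for n in ['top','scene']:
    p,d=robot.camera(n);m=robot.camera_model(n)
    np.savez(f'{n}0.npz',p=p,d=d,**m)
    cv2.imwrite(f'pics/{n}0.png',p[...,::-1]);print(n,m['mtx'],m['R'],m['t'])
    print(-np.array(m['R']).T@m['t'])
E
```

```text
pics
0.0 [0.1615 0.7062 0.1876] [-179.912     0.0092  167.1264] 0.0928619174937066
top [[424.477    0.     321.5471]
 [  0.     424.477  200.9239]
 [  0.       0.       1.    ]] [[ 0.001  -0.9999  0.0146]
 [-0.9974 -0.002  -0.0724]
 [ 0.0724 -0.0145 -0.9973]] [-0.0116  0.5549  0.919 ]
[0.4869 0.0028 0.9568]
scene [[412.6046   0.     315.593 ]
 [  0.     412.6046 202.3304]
 [  0.       0.       1.    ]] [[ 0.0713  0.9974 -0.0094]
 [ 0.7942 -0.0625 -0.6044]
 [-0.6034  0.0356 -0.7966]] [-0.0352 -0.4202  1.2494]
[ 1.0902 -0.0356  0.741 ]
```

View pics/top0.png

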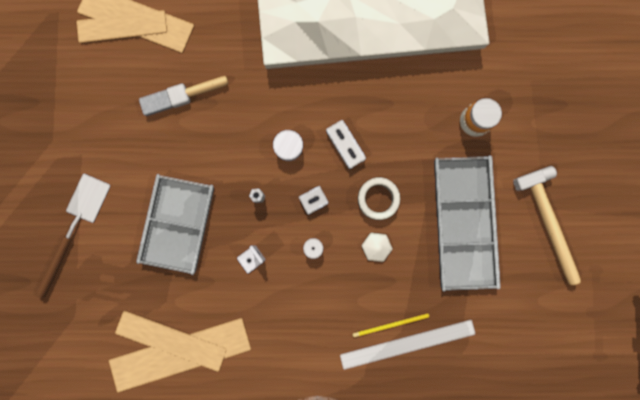

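View pics/scene0.png

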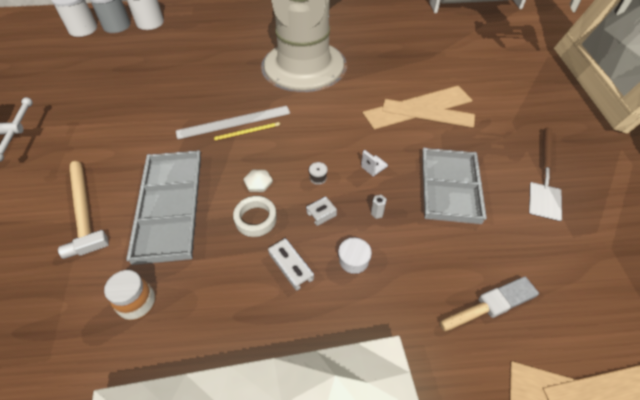

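Top view: long strut (345,145), short strut (313,201), coupler (257,195), buffer (313,248), bracket (250,260); two-tray (176,225), three-tray (467,223). Distractors are the tin (288,145), tape (379,199) and sample (377,247). The scene view agrees. Next I measure with the depth.

```bash
cat > h.py <<'E'
from workcell import robot
import cv2,numpy as np
np.set_printoptions(precision=4,suppress=True)
def cloud(d,m):
    v,u=np.mgrid[:400,:640]; K=m['mtx']
    c=np.stack([(u-K[0,2])/K[0,0]*d,(v-K[1,2])/K[1,1]*d,d],-1)
    return (c-m['t'])@m['R']          # R^T (c-t)
def pix(m,X):
    c=m['R']@np.array(X)+m['t']; q=m['mtx']@c; return q[:2]/q[2]
def cast(m,uv,z):
    r=m['R'].T@np.linalg.inv(m['mtx'])@[uv[0],uv[1],1.]; o=-m['R'].T@m['t']
    return o+r*(z-o[2])/r[2]
def blobs(W,lo,hi,roi,d,amin=40):
    M=((W[...,2]>lo)&(W[...,2]<hi)&(d>0)&(W[...,0]>roi[0])&(W[...,0]<roi[1])&(W[...,1]>roi[2])&(W[...,1]<roi[3])).astype(np.uint8)
    n,L,st,c=cv2.connectedComponentsWithStats(M)
    for i in range(1,n):
        if st[i,4]<amin: continue
        P=W[L==i]; (x,y),(a,b),an=cv2.minAreaRect((P[:,:2]*1000).astype(np.float32))
        print('pix',c[i].round(),'n',st[i,4],'ctr',round(x,1),round(y,1),'size',round(a,1),round(b,1),'ang',round(an,1),'zmed/max',(np.median(P[:,2])*1000).round(1),(np.percentile(P[:,2],98)*1000).round(1),'mean',(P[:,:2].mean(0)*1000).round(1))
def shift(target,yaw=None):
    """cm shift in tool axes, deg turn to reach TCP target (world, m) & yaw"""
    s=robot.sense(); from scipy.spatial.transform import Rotation as R
    Rm=R.from_euler('xyz',s['tcp_rot'],degrees=True).as_matrix()
    t=Rm.T@(np.array(target)-s['tcp_pos'])*100
    # flip symmetric: choose nearest half-turn
    dz=0 if yaw is None else (s['tcp_rot'][2]-yaw+90)%180-90
    print('t',round(s['time_s'],2),'tcp',s['tcp_pos'],s['tcp_rot'],'q7',s['qpos'][6],'-> shift cm',t.round(2),'turn',round(dz,1))
E
python3 - <<'E'
from h import *
for n in ['top','scene']:
    z=np.load(n+'0.npz'); W=cloud(z['d'],z); print(n)
    print('bench z',np.median(W[150:280,230:420,2]))
    blobs(W,.010,.09,(.35,.78,-.5,.52),z['d'])
    if n=='top':
        blobs(W,.038,.09,(.35,.78,-.2,.22),z['d'],8)
E
```

```text
top
bench z 0.001647633421629621
pix [480. 117.] n 1104 ctr 737.7 -356.4 size 65.8 64.9 ang 86.3 zmed/max 74.7 79.0 mean [ 734.3 -351.3]
pix [158. 105.] n 380 ctr 764.7 346.3 size 30.0 100.5 ang 0.3 zmed/max 18.6 23.1 mean [769.  355.6]
pix [345. 143.] n 849 ctr 684.2 -63.9 size 99.9 41.8 ang 31.1 zmed/max 22.4 25.9 mean [683.9 -63.5]
pix [288. 145.] n 653 ctr 678.8 64.4 size 62.4 59.5 ang 0.9 zmed/max 35.3 38.7 mean [677.9  64.1]
pix [469. 222.] n 1421 ctr 509.1 -332.2 size 290.4 127.7 ang 2.0 zmed/max 22.3 26.6 mean [ 508.6 -337.4]
pix [532. 185.] n 518 ctr 582.3 -472.0 size 55.9 84.5 ang 90.0 zmed/max 25.8 30.2 mean [ 591.6 -478.8]
pix [171. 224.] n 959 ctr 505.6 310.9 size 127.3 196.3 ang 78.7 zmed/max 22.6 26.3 mean [503.3 317.9]
pix [379. 198.] n 663 ctr 561.7 -135.9 size 87.7 88.3 ang 88.4 zmed/max 26.0 29.4 mean [ 562.1 -136.8]
pix [313. 199.] n 425 ctr 558.8 7.7 size 41.3 49.9 ang 28.6 zmed/max 22.3 25.7 mean [558.6   7.4]
pix [257. 195.] n 142 ctr 566.1 130.2 size 25.2 23.8 ang 36.3 zmed/max 49.0 52.6 mean [565.5 129. ]
pix [377. 246.] n 552 ctr 454.8 -132.9 size 60.9 56.0 
[... 1095 characters left out ...]
 [378. 205.] n 208 ctr 569.7 129.8 size 23.9 27.9 ang 67.5 zmed/max 42.4 48.5 mean [573.6 128.6]
pix [321. 209.] n 406 ctr 560.9 7.4 size 42.7 51.0 ang 28.6 zmed/max 19.4 22.0 mean [562.9   7.6]
pix [ 89. 238.] n 565 ctr 582.7 -472.8 size 90.1 54.8 ang 0.6 zmed/max 22.5 26.3 mean [ 599.8 -478.3]
pix [290. 263.] n 983 ctr 685.9 -64.8 size 101.2 42.0 ang 31.5 zmed/max 19.4 22.0 mean [688.3 -64.5]
pix [354. 254.] n 807 ctr 681.9 63.7 size 61.3 61.8 ang 80.7 zmed/max 32.2 35.1 mean [685.5  62.9]
pix [129. 294.] n 1724 ctr 745.6 -358.1 size 66.0 65.5 ang 82.7 zmed/max 70.2 75.3 mean [ 751.9 -352.2]
pix [516. 286.] n 336 ctr 778.1 351.0 size 28.9 87.4 ang 18.0 zmed/max 16.4 19.2 mean [770.4 362.1]
```

Both views agree within about 3 mm and the sizes match. I start with the long strut.

```bash
python3 -c "
from h import *
shift([.685,-.064,.188],31.3)
z=np.load('top0.npz');W=cloud(z['d'],z);print('panel',W[20:62:10,370])"
```

```text
t 0.1 tcp [0.1615 0.7063 0.1876] [-179.9195    0.0078  167.1192] q7 -4.572745741444006 -> shift cm [-68.2  -63.42   0.06] turn -44.2
panel [[ 0.9469 -0.1153  0.0649]
 [ 0.9273 -0.1159  0.0591]
 [ 0.9053 -0.1159  0.058 ]
 [ 0.8861 -0.1167  0.0503]
 [ 0.8832 -0.1228  0.0029]]
```

{"api": "carry_out", "payload": {
  "motion": [
    [9.3,-2.73,-2.54,0,0],
    [9.3,-5.46,-5.08,0,0],
    [9.3,-8.19,-7.62,0,0],
    [9.3,-10.92,-10.16,0,0],
    [9.3,-13.65,-12.7,0,0]
  ]
}}

```text
time_s: 0.52
tcp_pos: [0.267, 0.5507, 0.1881]
tcp_rot: [-180.0, 0.0, 167.1]
wrist_force: [0.9, -0.8, 0.7]
grip_width: 0.093
grasp_force: 0.0
```

{"api": "carry_out", "payload": {
  "motion": [
    [9.3,-2.73,-2.54,0,0],
    [9.3,-5.46,-5.08,0,0],
    [9.3,-8.19,-7.62,0,0],
    [9.3,-10.92,-10.16,0,0],
    [9.3,-13.65,-12.7,0,0]
  ]
}}

```text
time_s: 0.93
tcp_pos: [0.3717, 0.3965, 0.1883]
tcp_rot: [-180.0, -0.0, 167.1]
wrist_force: [0.2, -0.7, 0.0]
grip_width: 0.0928
grasp_force: 0.0
```

{"api": "carry_out", "payload": {
  "motion": [
    [9.3,-2.73,-2.54,0,0],
    [9.3,-5.46,-5.08,0,0],
    [9.3,-8.19,-7.62,0,0],
    [9.3,-10.92,-10.16,0,0],
    [9.3,-13.65,-12.7,0,0]
  ]
}}

```text
time_s: 1.35
tcp_pos: [0.4765, 0.2423, 0.1883]
tcp_rot: [-180.0, -0.0, 167.1]
wrist_force: [0.7, 1.2, -0.1]
grip_width: 0.0927
grasp_force: 0.0
```

{"api": "carry_out", "payload": {
  "motion": [
    [9.3,-2.73,-2.54,0,0],
    [9.3,-5.46,-5.08,0,0],
    [9.3,-8.19,-7.62,0,0],
    [9.3,-10.92,-10.16,0,0],
    [9.3,-13.65,-12.7,0,0]
  ]
}}

```text
time_s: 1.77
tcp_pos: [0.5812, 0.0881, 0.1883]
tcp_rot: [-180.0, -0.0, 167.1]
wrist_force: [1.6, 0.5, 0.3]
grip_width: 0.0932
grasp_force: 0.0
```

{"api": "carry_out", "payload": {
  "motion": [
    [9.3,-2.73,-2.54,0,7],
    [9.3,-5.46,-5.08,0,14],
    [9.3,-8.19,-7.62,0,21],
    [9.3,-10.92,-10.16,0,28],
    [9.3,-13.65,-12.7,0,35]
  ]
}}

```text
time_s: 2.18
tcp_pos: [0.6859, -0.0661, 0.1882]
tcp_rot: [-180.0, -0.0, 131.8]
wrist_force: [0.8, -0.7, -0.6]
grip_width: 0.0932
grasp_force: 0.0
```

{"api": "carry_out", "payload": {
  "motion": [
    [9.3,0,0,0,7],
    [9.3,0,0,0,14],
    [9.3,0,0,0,21],
    [9.3,0,0,0,28],
    [9.3,0,0,0,35]
  ]
}}

```text
time_s: 2.6
tcp_pos: [0.6851, -0.0644, 0.1879]
tcp_rot: [-180.0, -0.0, 96.8]
wrist_force: [0.4, 0.3, -0.0]
grip_width: 0.0929
grasp_force: 0.0
```

{"api": "carry_out", "payload": {
  "motion": [
    [9.3,0,0,0,7],
    [9.3,0,0,0,14],
    [9.3,0,0,0,21],
    [9.3,0,0,0,28],
    [9.3,0,0,0,35]
  ]
}}

```text
time_s: 3.02
tcp_pos: [0.6851, -0.0642, 0.1881]
tcp_rot: [-180.0, 0.0, 61.8]
wrist_force: [0.3, 0.1, -0.3]
grip_width: 0.0926
grasp_force: 0.0
```

{"api": "carry_out", "payload": {
  "motion": [
    [9.3,0,0,0,7],
    [9.3,0,0,0,14],
    [9.3,0,0,0,21],
    [9.3,0,0,0,28],
    [9.3,0,0,0,31]
  ]
}}

```text
time_s: 3.43
tcp_pos: [0.6852, -0.064, 0.1879]
tcp_rot: [-180.0, 0.0, 30.7]
wrist_force: [0.4, 0.1, -0.7]
grip_width: 0.0928
grasp_force: 0.0
```

```bash
cat > look.py <<'E'
import sys
from h import *
n=sys.argv[1]; lo,hi=float(sys.argv[2]),float(sys.argv[3]); cx,cy,r=map(float,sys.argv[4:7])
m=robot.camera_model('wrist'); p,d=robot.camera('wrist'); np.savez(n+'.npz',p=p,d=d,**m)
cv2.imwrite(f'pics/{n}.png',p[...,::-1]); W=cloud(d,m)
print('low z',np.percentile(W[d>0][:,2],[5,30]).round(4),'cam',-m['R'].T@m['t'])
blobs(W,lo,hi,(cx-r,cx+r,cy-r,cy+r),d,100)
E
python3 look.py w1 .012 .04 .685 -.064 .09; python3 -c "
from h import *
shift([.685,-.064,.06],31.3)"
```

```text
low z [0.0004 0.0016] cam [ 0.7468 -0.0285  0.3855]
pix [318. 174.] n 2647 ctr 684.4 -64.9 size 100.3 40.7 ang 31.2 zmed/max 22.6 24.1 mean [686.2 -64. ]
pix [329. 255.] n 363 ctr 601.2 -130.4 size 12.0 46.7 ang 0.2 zmed/max 26.0 27.8 mean [ 601.4 -131.3]
t 3.48 tcp [ 0.6852 -0.0639  0.1878] [-179.9774    0.0572   30.7408] q7 -30.49854554367444 -> shift cm [-0.01  0.01 12.78] turn -0.6
```

{"api": "carry_out", "payload": {
  "motion": [
    [9.3,-0.1,0,4,-0.5],
    [9.3,-0.1,0,8,-0.5],
    [9.3,-0.1,0,12,-0.5],
    [9.3,-0.1,0,15.5,-0.5],
    [9.3,-0.1,0,17.5,-0.5]
  ]
}}

```text
time_s: 3.9
tcp_pos: [0.6823, -0.0641, 0.0092]
tcp_rot: [-179.8, 0.2, 31.7]
wrist_force: [-0.3, 0.6, 0.4]
grip_width: 0.0928
grasp_force: 0.0
```

{"api": "carry_out", "payload": {
  "motion": [
    [9.3,0,0,0.5,0],
    [9.3,0,0,0.8,0],
    [6,0,0,0.8,0],
    [4,0,0,0.8,0],
    [3,0,0,0.8,0]
  ]
}}

```text
time_s: 4.32
tcp_pos: [0.6856, -0.065, 0.0072]
tcp_rot: [179.9, -0.1, 31.6]
wrist_force: [0.4, -0.3, 0.6]
grip_width: 0.0776
grasp_force: 0.0
```

{"api": "carry_out", "payload": {
  "motion": [
    [3,0,0,0,0],
    [3,0,0,0,0],
    [3,0,0,0,0],
    [3,0,0,0,0],
    [3,0,0,0,0]
  ]
}}

```text
time_s: 4.73
tcp_pos: [0.6846, -0.0649, 0.0056]
tcp_rot: [180.0, -0.0, 31.6]
wrist_force: [-0.6, -0.9, 0.3]
grip_width: 0.0442
grasp_force: 0.0
```

{"api": "carry_out", "payload": {
  "motion": [
    [3,0,0,0,0],
    [3,0,0,0,0],
    [3,0,0,0,0]
  ]
}}

```text
time_s: 4.98
tcp_pos: [0.6845, -0.0649, 0.0054]
tcp_rot: [-180.0, 0.0, 31.6]
wrist_force: [0.1, -0.3, 0.2]
grip_width: 0.0304
grasp_force: 0.0
```

{"api": "carry_out", "payload": {
  "motion": [
    [3,0,0,-1,0],
    [3,0,0,-3,0],
    [3,0,0,-6,0],
    [3,0,0,-9,0],
    [3,0,0,-11,0]
  ]
}}

```text
time_s: 5.4
tcp_pos: [0.6852, -0.0656, 0.1188]
tcp_rot: [179.9, -0.1, 31.6]
wrist_force: [-0.2, -0.7, -0.1]
grip_width: 0.0299
grasp_force: 0.0
```

```bash
python3 - <<'E'
from h import *
# tray centres / axes: mean of top & scene
t3=np.array([.510,-.3325]);a3=np.radians(2.0);t2=np.array([.5063,.3107]);a2=np.radians(-11.3)
for n,t,a,xs in(('3',t3,a3,(-.095,0,.095)),('2',t2,a2,(-.0475,.0475))):
    for x in xs: print(n,x,t+x*np.array([np.cos(a),np.sin(a)]))
shift([.605,-.329,.118],92)
s=robot.sense();print(s['grip_width'],s['grasp_force'],s['wrist_force'])
E
```

```text
3 -0.095 [ 0.4151 -0.3358]
3 0 [ 0.51   -0.3325]
3 0.095 [ 0.6049 -0.3292]
2 -0.0475 [0.4597 0.32  ]
2 0.0475 [0.5529 0.3014]
t 5.4 tcp [ 0.6852 -0.0656  0.1188] [179.9058  -0.0909  31.5869] q7 -26.52195018897679 -> shift cm [-20.63  18.24   0.08] turn -60.4
0.029940612553292986 0.0 [-0.2441 -0.7438 -0.0895]
```

It closed to 30 mm with no contact, so I look.

```bash
python3 look.py w2 .012 .04 .685 -.064 .09
```

```text
low z [0.0005 0.0015] cam [ 0.7457 -0.0291  0.3165]
pix [316. 186.] n 3902 ctr 684.2 -65.0 size 100.5 41.1 ang 30.9 zmed/max 22.5 24.0 mean [686.5 -63.7]
pix [319. 274.] n 130 ctr 602.6 -121.6 size 3.8 32.2 ang 21.2 zmed/max 17.1 24.0 mean [ 601.8 -118.6]
```

View pics/w2.png

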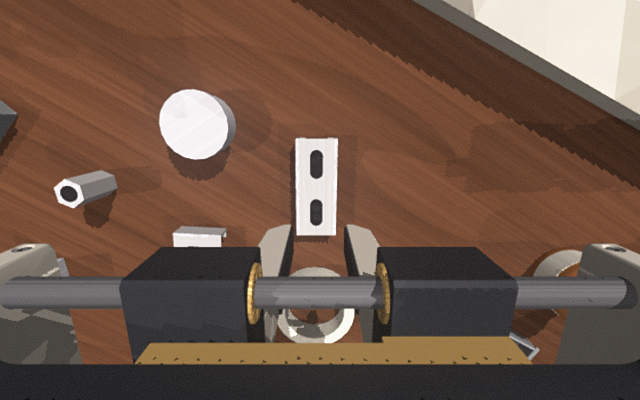

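The view shows the strut untouched at (316,187) and the fingertips at (285,230) and (355,230). I check where the fingertips actually are relative to the TCP.

```bash
python3 - <<'E'
from h import *
z=np.load('w2.npz');W=cloud(z['d'],z)
s=robot.sense();T=np.array(s['tcp_pos'])
print('tcp px',pix(z,T),'strut',pix(z,[.6845,-.065,.021]))
y=np.radians(s['tcp_rot'][2]);ax=np.array([np.cos(y),np.sin(y),0]);ay=np.array([np.sin(y),-np.cos(y),0])
for v in(227,231,235,240,245):
  for u in(270,280,288,350,358,365):
    P=W[v,u]-T; print((u,v),'tool x,y,up mm',np.round([P@ax*1e3,P@ay*1e3,P[2]*1e3],1),end=' ; ')
  print()
E
```

```text
tcp px [318.8395 220.7313] strut [316.2736 188.5566]
(270, 227) tool x,y,up mm [ -50.4  -54.3 -120.6] ; (280, 227) tool x,y,up mm [  7.9 -22.5  32.8] ; (288, 227) tool x,y,up mm [  7.8 -17.9  32.3] ; (350, 227) tool x,y,up mm [ 7.9 17.8 33. ] ; (358, 227) tool x,y,up mm [ 8.  22.4 33.1] ; (365, 227) tool x,y,up mm [ -50.8   52.3 -120.9] ; 
(270, 231) tool x,y,up mm [  8.3 -27.1  39.9] ; (280, 231) tool x,y,up mm [  8.3 -21.6  39.9] ; (288, 231) tool x,y,up mm [  8.1 -17.2  39.5] ; (350, 231) tool x,y,up mm [ 7.8 17.2 38.8] ; (358, 231) tool x,y,up mm [ 7.9 21.6 39. ] ; (365, 231) tool x,y,up mm [ 7.8 25.5 39. ] ; 
(270, 235) tool x,y,up mm [  7.1 -26.7  42.7] ; (280, 235) tool x,y,up mm [  7.5 -21.2  43.6] ; (288, 235) tool x,y,up mm [  7.1 -16.9  42.9] ; (350, 235) tool x,y,up mm [ 69.5  -0.8 194.4] ; (358, 235) tool x,y,up mm [ 8.1 20.8 45.3] ; (365, 235) tool x,y,up mm [ 8.1 24.5 45.4] ; 
(270, 240) tool x,y,up mm [  8.2 -25.3  52.1] ; (280, 240) tool x,y,up mm [  8.  -20.2  51.6] ; (288, 240) tool x,y,up mm [  6.7 -16.4  48.7] ; (350, 240) tool x,y,up mm [ 6.6 16.2 48.5] ; (358, 240) tool x,y,up mm [ 8.1 19.9 52.1] ; (365, 240) tool x,y,up mm [ 7.9 23.6 51.5] ; 
(270, 245) tool x,y,up mm [  7.9 -24.4  57.6] ; (280, 245) tool x,y,up mm [  8.2 -19.4  58.2] ; (288, 245) tool x,y,up mm [  6.4 -15.9  54.2] ; (350, 245) tool x,y,up mm [ 6.4 15.6 54.4] ; (358, 245) tool x,y,up mm [ 8.1 19.1 58.2] ; (365, 245) tool x,y,up mm [ 7.9 22.6 57.9] ;
```

```bash
python3 - <<'E'
from h import *
for f in('w2','w1'):
  z=np.load(f+'.npz');W=cloud(z['d'],z)
  T=np.array([.6852,-.0656,.1188] if f=='w2' else [.6852,-.0639,.1878]); y=np.radians(31.6 if f=='w2' else 30.7)
  ax=np.array([np.cos(y),np.sin(y),0]);ay=np.array([np.sin(y),-np.cos(y),0])
  P=W-T; X=P@ax;Y=P@ay;U=P[...,2]
  M=(abs(X)<.014)&(abs(Y)<.08)&(U>-.03)&(U<.1)&(z['d']>0)
  for sg in(-1,1):
    k=M&(Y*sg>0); print(f,sg,'lowest',np.percentile(U[k],[0,1,5])*1e3,'inner |y|',np.percentile(abs(Y[k]),[0,2,50,100])*1e3,'X',np.percentile(X[k],[0,50,100])*1e3)
E
```

```text
w2 -1 lowest [31.1584 33.2373 37.8655] inner |y| [13.8993 13.9943 18.2133 29.3043] X [-9.848   8.9329 10.2102]
w2 1 lowest [31.604  33.2957 37.5263] inner |y| [15.6525 15.8252 19.9361 30.995 ] X [-9.5062  8.8584  9.9067]
w1 -1 lowest [31.4965 33.2478 37.8439] inner |y| [44.783  45.0977 47.9643 62.1813] X [-9.2724  8.8232 10.2508]
w1 1 lowest [31.2068 33.1172 37.8061] inner |y| [46.9864 47.299  50.2357 64.0544] X [-9.4466  8.7614 10.0049]
```

The fingertips end about 31 mm above the reported TCP, in both pictures (with the open and the 30 mm opening), so the fingers passed over the strut. I descend again in stages and check tip height and force.

{"api": "carry_out", "payload": {
  "motion": [
    [9.3,0,0,0,0],
    [9.3,0,0,0,0],
    [9.3,0,0,0,0],
    [9.3,0,0,0,0],
    [9.3,0,0,0,0]
  ]
}}

```text
time_s: 5.87
tcp_pos: [0.684, -0.0648, 0.1144]
tcp_rot: [-180.0, 0.1, 31.6]
wrist_force: [0.3, 0.0, 0.5]
grip_width: 0.0588
grasp_force: 0.0
```

{"api": "carry_out", "payload": {
  "motion": [
    [9.3,0,0,0,0],
    [9.3,0,0,3,0],
    [9.3,0,0,6,0],
    [9.3,0,0,9,0],
    [9.3,0,0,11,0]
  ]
}}

```text
time_s: 6.28
tcp_pos: [0.6833, -0.0645, 0.0025]
tcp_rot: [-179.9, 0.1, 31.6]
wrist_force: [0.4, 0.1, 0.4]
grip_width: 0.0909
grasp_force: 0.0
```

{"api": "carry_out", "payload": {
  "motion": [
    [9.3,0,0,0.4,0],
    [9.3,0,0,0.8,0],
    [9.3,0,0,1.2,0],
    [9.3,0,0,1.5,0],
    [9.3,0,0,1.5,0]
  ]
}}

```text
time_s: 6.7
tcp_pos: [0.685, -0.0649, -0.0089]
tcp_rot: [180.0, -0.1, 31.6]
wrist_force: [-0.5, 0.6, 0.0]
grip_width: 0.093
grasp_force: 0.0
```

```bash
cat > tips.py <<'E'
from h import *
s=robot.sense();m=robot.camera_model('wrist');p,d=robot.camera('wrist');W=cloud(d,m)
T=np.array(s['tcp_pos']);y=np.radians(s['tcp_rot'][2])
ax=np.array([np.cos(y),np.sin(y),0]);ay=np.array([np.sin(y),-np.cos(y),0])
P=W-T;X=P@ax;Y=P@ay;h=s['grip_width']/2
M=(abs(X)<.014)&(abs(Y)>h-.001)&(abs(Y)<h+.019)&(W[...,2]>.004)&(P[...,2]<.1)&(d>0)
print('tcp z',T[2],'tips z',np.percentile(W[M][:,2],[0,1,5])*1e3,'force',s['wrist_force'],'w',s['grip_width'],s['grasp_force'])
cv2.imwrite('pics/tips.png',p[...,::-1])
E
python3 tips.py
```

```text
tcp z -0.008933807934218566 tips z [22.1609 24.0836 29.2192] force [-0.4966  0.5904  0.0041] w 0.09295654454513429 0.0
```

View pics/tips.png

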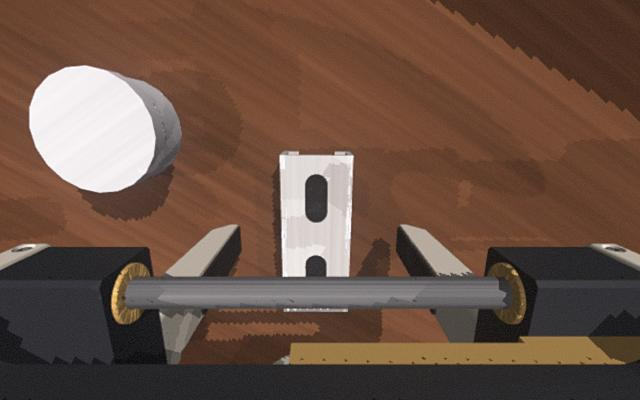

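Confirmed: the reported TCP is at -9 mm, the tips sit at about 22 mm with no contact, and the strut (316,230) is centred between the fingers at columns 232 and 405. I go 1.7 cm lower and close.

{"api": "carry_out", "payload": {
  "motion": [
    [9.3,0,0,0.5,0],
    [9.3,0,0,1,0],
    [9.3,0,0,1.4,0],
    [9.3,0,0,1.7,0],
    [9.3,0,0,1.7,0]
  ]
}}

```text
time_s: 7.17
tcp_pos: [0.6841, -0.0648, -0.0274]
tcp_rot: [-180.0, 0.0, 31.6]
wrist_force: [-0.4, 0.0, -0.2]
grip_width: 0.0929
grasp_force: 0.0
```

{"api": "carry_out", "payload": {
  "motion": [
    [3,0,0,0,0],
    [3,0,0,0,0],
    [3,0,0,0,0],
    [3,0,0,0,0],
    [3,0,0,0,0]
  ]
}}

```text
time_s: 7.58
tcp_pos: [0.6846, -0.0649, -0.0264]
tcp_rot: [180.0, -0.0, 31.6]
wrist_force: [0.7, 0.3, 0.6]
grip_width: 0.0643
grasp_force: 0.0
```

{"api": "carry_out", "payload": {
  "motion": [
    [3,0,0,0,0],
    [3,0,0,0,0],
    [3,0,0,0,0],
    [3,0,0,0,0],
    [3,0,0,0,0]
  ]
}}

```text
time_s: 8.0
tcp_pos: [0.6844, -0.0647, -0.0265]
tcp_rot: [-180.0, 0.0, 31.6]
wrist_force: [-0.1, 0.6, 1.6]
grip_width: 0.0409
grasp_force: 30.0
```

```bash
python3 tips.py
```

```text
tcp z -0.026525870239675592 tips z [ 5.2325  8.9308 15.0582] force [-0.0902  0.6367  1.5718] w 0.040940727618319996 29.997337460517883
```

Gripped at 40.9 mm. I lift, then carry it to the middle compartment.

{"api": "carry_out", "payload": {
  "motion": [
    [3,0,0,-1,0],
    [3,0,0,-4,0],
    [3,0,0,-7,0],
    [3,0,0,-10,0],
    [3,0,0,-13,0]
  ]
}}

```text
time_s: 8.47
tcp_pos: [0.6841, -0.0652, 0.1051]
tcp_rot: [180.0, 0.0, 31.6]
wrist_force: [1.0, -0.5, -2.1]
grip_width: 0.041
grasp_force: 30.0
```

```bash
python3 -c "
from h import *
shift([.510,-.3325,.12],92)
s=robot.sense();print(s['grip_width'],s['grasp_force'])"
```

```text
t 8.47 tcp [ 0.6841 -0.0652  0.1051] [179.9945   0.0394  31.5931] q7 -25.883610424503466 -> shift cm [-28.83  13.65  -1.47] turn -60.4
0.041031646489663724 29.995585083961487
```

{"api": "carry_out", "payload": {
  "motion": [
    [3,-2,1,-0.5,0],
    [3,-5,2.4,-1,0],
    [3,-8.2,3.9,-1.5,0],
    [3,-11.4,5.4,-1.5,0],
    [3,-14.4,6.8,-1.5,0]
  ]
}}

```text
time_s: 8.88
tcp_pos: [0.5964, -0.1999, 0.1195]
tcp_rot: [179.9, -0.0, 31.6]
wrist_force: [-0.1, 0.4, -2.2]
grip_width: 0.0407
grasp_force: 30.0
```

{"api": "carry_out", "payload": {
  "motion": [
    [3,-3.2,1.5,0,-7],
    [3,-6.4,3,0,-14],
    [3,-9.6,4.5,0,-21],
    [3,-12.4,5.9,0,-28],
    [3,-14.4,6.85,0,-35]
  ]
}}

```text
time_s: 9.3
tcp_pos: [0.5084, -0.3354, 0.1193]
tcp_rot: [180.0, 0.1, 66.8]
wrist_force: [0.5, 0.5, -2.4]
grip_width: 0.0409
grasp_force: 30.0
```

{"api": "carry_out", "payload": {
  "motion": [
    [3,0,0,0,-7],
    [3,0,0,0,-14],
    [3,0,0,0,-20],
    [3,0,0,0,-25],
    [3,0,0,0,-25.4]
  ]
}}

```text
time_s: 9.72
tcp_pos: [0.5103, -0.3327, 0.119]
tcp_rot: [180.0, 0.0, 92.2]
wrist_force: [-1.0, 0.0, -2.6]
grip_width: 0.0406
grasp_force: 30.0
```

```bash
python3 look.py w3 .014 .032 .51 -.3325 .2;  python3 -c "
from h import *
shift([.510,-.3325,.12],92)"
```

```text
low z [0.0005 0.0018] cam [ 0.5082 -0.2626  0.3166]
pix [383.  12.] n 1397 ctr 562.1 -172.9 size 19.6 73.2 ang 89.7 zmed/max 26.0 27.8 mean [ 561.5 -173.7]
pix [315. 172.] n 5314 ctr 508.9 -332.6 size 292.6 125.8 ang 1.9 zmed/max 23.0 24.7 mean [ 507.2 -319.2]
pix [506. 219.] n 361 ctr 707.3 -360.8 size 35.7 5.3 ang 89.9 zmed/max 23.1 31.6 mean [ 706.9 -359.4]
pix [334. 334.] n 1233 ctr 521.1 -515.8 size 127.6 21.7 ang 19.2 zmed/max 23.8 27.1 mean [ 535.6 -506.3]
t 9.77 tcp [ 0.5105 -0.3326  0.1189] [179.9855   0.0104  91.948 ] q7 45.363989592494875 -> shift cm [ 0.01 -0.05 -0.11] turn -0.1
```

View pics/w3.png

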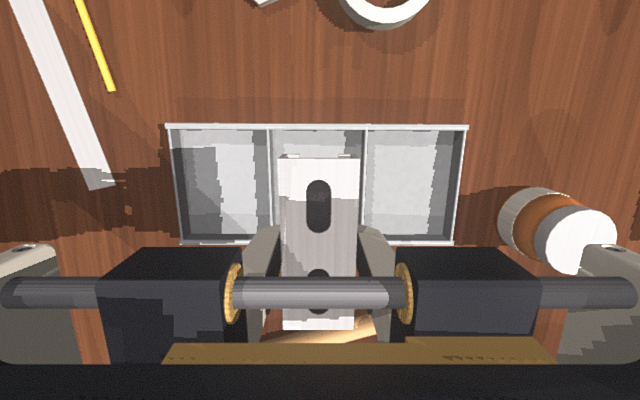

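The strut hangs over the middle compartment (columns 270–365), between the dividers. The tray measures (.509, -.333) at 1.9°. I lower it.

{"api": "carry_out", "payload": {
  "motion": [
    [3,0,-0.1,2,0],
    [3,0,-0.1,5,0],
    [3,0,-0.1,8,0],
    [3,0,-0.1,10,0],
    [3,0,-0.1,10.5,0]
  ]
}}

```text
time_s: 10.18
tcp_pos: [0.5082, -0.3311, 0.0105]
tcp_rot: [-179.8, -0.1, 91.9]
wrist_force: [-0.9, 0.1, -1.8]
grip_width: 0.0409
grasp_force: 30.0
```

{"api": "carry_out", "payload": {
  "motion": [
    [3,0,0,1,0],
    [3,0,0,2,0],
    [3,0,0,3,0],
    [3,0,0,3.4,0],
    [3,0,0,3.6,0]
  ]
}}

```text
time_s: 10.6
tcp_pos: [0.5099, -0.3321, -0.0229]
tcp_rot: [-180.0, -0.0, 92.0]
wrist_force: [-0.2, -0.3, -1.6]
grip_width: 0.0408
grasp_force: 30.0
```

{"api": "carry_out", "payload": {
  "motion": [
    [3,0,0,0.1,0],
    [3,0,0,0.15,0],
    [3,0,0,0.2,0],
    [3,0,0,0.2,0]
  ]
}}

```text
time_s: 10.93
tcp_pos: [0.5101, -0.3323, -0.0242]
tcp_rot: [180.0, 0.0, 92.0]
wrist_force: [0.4, -0.3, -2.1]
grip_width: 0.0407
grasp_force: 30.0
```

{"api": "carry_out", "payload": {
  "motion": [
    [3,0,0,0.05,0],
    [3,0,0,0.1,0],
    [3,0,0,0.1,0]
  ]
}}

```text
time_s: 11.18
tcp_pos: [0.5101, -0.3323, -0.0246]
tcp_rot: [180.0, 0.0, 92.0]
wrist_force: [-0.8, 1.2, 6.9]
grip_width: 0.0407
grasp_force: 30.0
```

{"api": "carry_out", "payload": {
  "motion": [
    [4.6,0,0,0,0],
    [4.6,0,0,0,0],
    [4.6,0,0,0,0]
  ]
}}

```text
time_s: 11.43
tcp_pos: [0.5101, -0.3323, -0.0254]
tcp_rot: [180.0, 0.0, 92.0]
wrist_force: [0.4, -1.3, 0.4]
grip_width: 0.0461
grasp_force: 0.0
```

{"api": "carry_out", "payload": {
  "motion": [
    [4.7,0,0,-1,0],
    [4.7,0,0,-2.5,0],
    [4.7,0,0,-6,0],
    [9.3,0,0,-9,0],
    [9.3,0,0,-12,0]
  ]
}}

```text
time_s: 11.85
tcp_pos: [0.5096, -0.3322, 0.0963]
tcp_rot: [-180.0, -0.0, 92.0]
wrist_force: [1.7, 0.2, 0.2]
grip_width: 0.0561
grasp_force: 0.0
```

```bash
python3 look.py w4 .015 .032 .51 -.3325 .2;  python3 -c "
from h import *
shift([.4418,.1283,.12],37)"
```

```text
low z [0.0006 0.0018] cam [ 0.5077 -0.2621  0.294 ]
pix [390.   8.] n 1095 ctr 561.7 -176.4 size 12.7 60.9 ang 89.2 zmed/max 25.8 27.7 mean [ 561.7 -176.7]
pix [317. 171.] n 5653 ctr 509.0 -333.0 size 291.8 126.2 ang 1.9 zmed/max 23.1 24.7 mean [ 508.7 -313.4]
pix [319. 191.] n 4605 ctr 510.7 -333.2 size 41.0 100.6 ang 1.8 zmed/max 24.5 25.9 mean [ 510.6 -330.6]
pix [522. 227.] n 417 ctr 707.2 -360.5 size 36.1 5.6 ang 89.9 zmed/max 23.6 31.7 mean [ 706.8 -359.5]
pix [374. 335.] n 731 ctr 567.4 -493.7 size 76.7 39.7 ang 41.1 zmed/max 22.2 28.1 mean [ 574.7 -487.4]
t 11.9 tcp [ 0.5118 -0.3339  0.1018] [179.6546   0.1892  91.971 ] q7 46.35929546459536 -> shift cm [46.43 -5.4  -2.01] turn 55.0
```

View pics/w4.png

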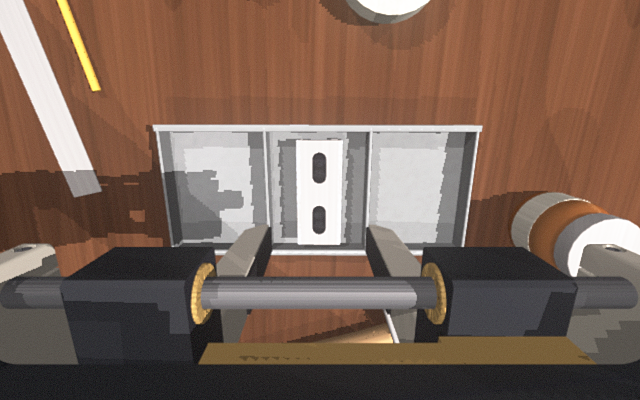

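Long strut sits flat (top at 24.5 mm in wrist readings, walls 23.1), centred at (319,191). Next is the bracket.

{"api": "carry_out", "payload": {
  "motion": [
    [9.3,3.1,-0.36,-0.5,0],
    [9.3,6.2,-0.72,-1,0],
    [9.3,9.3,-1.1,-1.5,0],
    [9.3,12.4,-1.45,-2,0],
    [9.3,15.5,-1.8,-2,0]
  ]
}}

```text
time_s: 12.32
tcp_pos: [0.4864, -0.1768, 0.1157]
tcp_rot: [179.9, 0.0, 92.0]
wrist_force: [0.8, 0.8, -0.2]
grip_width: 0.0909
grasp_force: 0.0
```

{"api": "carry_out", "payload": {
  "motion": [
    [9.3,3.1,-0.36,0,0],
    [9.3,6.2,-0.72,0,0],
    [9.3,9.3,-1.1,0,0],
    [9.3,12.4,-1.45,0,0],
    [9.3,15.5,-1.8,0,0]
  ]
}}

```text
time_s: 12.73
tcp_pos: [0.4626, -0.0223, 0.115]
tcp_rot: [180.0, -0.0, 92.0]
wrist_force: [0.7, 0.9, 0.2]
grip_width: 0.0933
grasp_force: 0.0
```

{"api": "carry_out", "payload": {
  "motion": [
    [9.3,3.1,-0.36,0,7],
    [9.3,6.2,-0.72,0,14],
    [9.3,9.3,-1.1,0,21],
    [9.3,12.4,-1.45,0,28],
    [9.3,15.4,-1.8,0,35]
  ]
}}

```text
time_s: 13.15
tcp_pos: [0.4392, 0.1314, 0.1149]
tcp_rot: [180.0, -0.1, 56.7]
wrist_force: [0.1, 0.1, 0.3]
grip_width: 0.0932
grasp_force: 0.0
```

{"api": "carry_out", "payload": {
  "motion": [
    [9.3,0,0,0,7],
    [9.3,0,0,0,14],
    [9.3,0,0,0,20],
    [9.3,0,0,0,20]
  ]
}}

```text
time_s: 13.48
tcp_pos: [0.4395, 0.1302, 0.1147]
tcp_rot: [180.0, -0.0, 36.8]
wrist_force: [0.7, -0.4, 1.0]
grip_width: 0.0931
grasp_force: 0.0
```

```bash
python3 look.py w5 .04 .06 .442 .128 .06;  python3 -c "
from h import *
shift([.4418,.1283,.12],37)"
```

```text
low z [0.0005 0.0016] cam [0.4967 0.1719 0.3123]
pix [320. 195.] n 296 ctr 441.2 128.3 size 40.2 5.6 ang 36.7 zmed/max 53.4 54.6 mean [442.7 129.8]
t 13.53 tcp [0.4395 0.1299 0.1146] [179.9876  -0.0073  37.1568] q7 -37.03532785644509 -> shift cm [ 0.09  0.27 -0.54] turn 0.2
```

View pics/w5.png

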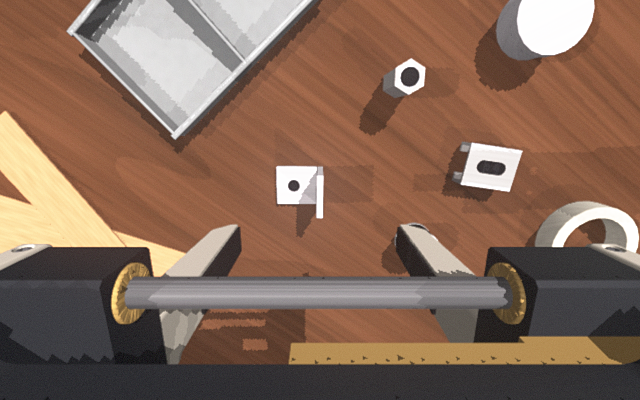

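The bracket's leg is at col 320, rows 167–217, with the foot to the left; the coupler top is at (409,76). I descend to put the tips at about 24 mm and close.

{"api": "carry_out", "payload": {
  "motion": [
    [4,0,0.3,0,0],
    [4,0,0.3,3,0],
    [4,0,0.3,6,0],
    [4,0,0.3,8,0],
    [4,0,0.3,9,0]
  ]
}}

```text
time_s: 13.95
tcp_pos: [0.4409, 0.1267, 0.0227]
tcp_rot: [-179.9, 0.1, 37.2]
wrist_force: [0.2, 0.6, -0.1]
grip_width: 0.0645
grasp_force: 0.0
```

{"api": "carry_out", "payload": {
  "motion": [
    [2.5,0,0,1,0],
    [2.5,0,0,2,0],
    [2.5,0,0,3,0],
    [2.5,0,0,3.2,0],
    [2.5,0,0,3.2,0]
  ]
}}

```text
time_s: 14.37
tcp_pos: [0.4415, 0.1267, -0.0078]
tcp_rot: [-180.0, 0.0, 37.1]
wrist_force: [0.6, 0.1, -0.2]
grip_width: 0.0308
grasp_force: 0.0
```

{"api": "carry_out", "payload": {
  "motion": [
    [0,0,0,0,0],
    [0,0,0,0,0],
    [0,0,0,0,0],
    [0,0,0,0,0],
    [0,0,0,0,0]
  ]
}}

```text
time_s: 14.78
tcp_pos: [0.4415, 0.1276, -0.0071]
tcp_rot: [-180.0, -0.0, 37.1]
wrist_force: [0.2, -0.2, 8.0]
grip_width: 0.0056
grasp_force: 30.0
```

{"api": "carry_out", "payload": {
  "motion": [
    [0,0,0,0,0],
    [0,0,0,0,0],
    [0,0,0,0,0]
  ]
}}

```text
time_s: 15.03
tcp_pos: [0.4414, 0.1275, -0.0071]
tcp_rot: [-180.0, -0.0, 37.1]
wrist_force: [-0.7, 0.9, 5.7]
grip_width: 0.006
grasp_force: 30.0
```

{"api": "carry_out", "payload": {
  "motion": [
    [0,0,0,-1,0],
    [0,0,0,-4,0],
    [0,0,0,-7,0],
    [0,0,0,-10,0],
    [0,0,0,-13,0]
  ]
}}

```text
time_s: 15.45
tcp_pos: [0.4407, 0.1269, 0.1237]
tcp_rot: [180.0, 0.1, 37.0]
wrist_force: [0.5, 0.6, -2.1]
grip_width: 0.0058
grasp_force: 30.0
```

```bash
python3 -c "
from h import *
shift([.6047,-.35,.12],2)
s=robot.sense();print(s['grip_width'],s['grasp_force'],s['wrist_force'])"
```

```text
t 15.45 tcp [0.4407 0.1269 0.1237] [179.9921   0.0798  37.0215] q7 -36.77434414074086 -> shift cm [-15.62  47.95   0.4 ] turn 35.0
0.005772557550990643 29.998874366283417 [ 0.545   0.6377 -2.1225]
```

{"api": "carry_out", "payload": {
  "motion": [
    [0,-0.8,2.4,0,0],
    [0,-1.9,5.8,0,0],
    [0,-3,9.2,0,0],
    [0,-4.1,12.6,0,0],
    [0,-5.2,16,0,0]
  ]
}}

```text
time_s: 15.87
tcp_pos: [0.4963, -0.0328, 0.1226]
tcp_rot: [180.0, -0.0, 37.1]
wrist_force: [0.9, 0.8, -0.8]
grip_width: 0.0057
grasp_force: 30.0
```

{"api": "carry_out", "payload": {
  "motion": [
    [0,-1,3.2,0,0],
    [0,-2.1,6.4,0,0],
    [0,-3.1,9.6,0,0],
    [0,-4.2,12.8,0,0],
    [0,-5.2,16,0,0]
  ]
}}

```text
time_s: 16.28
tcp_pos: [0.5509, -0.1924, 0.1224]
tcp_rot: [-180.0, 0.0, 37.0]
wrist_force: [1.0, -1.0, -1.3]
grip_width: 0.0058
grasp_force: 30.0
```

{"api": "carry_out", "payload": {
  "motion": [
    [0,-1.1,3.4,0,7],
    [0,-2.2,6.8,0,14],
    [0,-3.4,10.4,0,21],
    [0,-4.5,13.8,0,28],
    [0,-5.2,15.95,0,35]
  ]
}}

```text
time_s: 16.7
tcp_pos: [0.6057, -0.3532, 0.1226]
tcp_rot: [179.9, -0.0, 1.6]
wrist_force: [-0.5, 0.3, -1.0]
grip_width: 0.0056
grasp_force: 30.0
```

{"api": "carry_out", "payload": {
  "motion": [
    [0,0,0,0,0],
    [0,0,0,0,0]
  ]
}}

```text
time_s: 16.87
tcp_pos: [0.6048, -0.3505, 0.1217]
tcp_rot: [180.0, 0.1, 2.0]
wrist_force: [-0.4, 0.5, -0.6]
grip_width: 0.0055
grasp_force: 30.0
```

```bash
python3 look.py w6 .1 .2 .6047 -.35 .08;  python3 -c "
from h import *
shift([.6047,-.35,.12],2)
s=robot.sense();print(s['grip_width'],s['grasp_force'],s['wrist_force'])"
```

```text
low z [0.0004 0.0015] cam [ 0.6765 -0.3486  0.3192]
pix [297. 228.] n 4933 ctr 609.0 -337.6 size 33.7 63.3 ang 2.6 zmed/max 137.0 195.8 mean [ 613.  -336.9]
t 16.92 tcp [ 0.6049 -0.3489  0.1217] [-179.9549    0.0811    2.1168] q7 -26.33159242493832 -> shift cm [-0.03  0.11  0.17] turn 0.1
0.006185334842772935 29.998900294303894 [-0.2356 -0.1753 -1.5218]
```

View pics/w6.png

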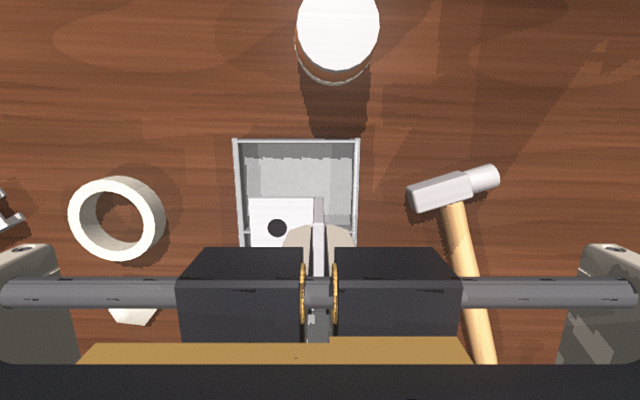

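The bracket hangs level above its compartment (foot at (285,222)). I lower it.

{"api": "carry_out", "payload": {
  "motion": [
    [0,0,0,3,0],
    [0,0,0,6,0],
    [0,0,0,9,0],
    [0,0,0,11,0],
    [0,0,0,11.5,0]
  ]
}}

```text
time_s: 17.33
tcp_pos: [0.604, -0.3458, 0.004]
tcp_rot: [-179.8, 0.2, 2.2]
wrist_force: [0.9, 0.2, -0.7]
grip_width: 0.0062
grasp_force: 30.0
```

{"api": "carry_out", "payload": {
  "motion": [
    [0,0,0,0.4,0],
    [0,0,0,0.8,0],
    [0,0,0,0.9,0],
    [0,0,0,1,0],
    [0,0,0,1,0]
  ]
}}

```text
time_s: 17.75
tcp_pos: [0.606, -0.3497, -0.0016]
tcp_rot: [180.0, -0.1, 2.0]
wrist_force: [-0.4, -0.2, -1.5]
grip_width: 0.0059
grasp_force: 30.0
```

{"api": "carry_out", "payload": {
  "motion": [
    [0,0,0,0.05,0],
    [0,0,0,0.1,0],
    [0,0,0,0.15,0],
    [0,0,0,0.15,0]
  ]
}}

```text
time_s: 18.08
tcp_pos: [0.6055, -0.3495, -0.004]
tcp_rot: [180.0, -0.0, 2.0]
wrist_force: [0.3, 0.0, -1.7]
grip_width: 0.0059
grasp_force: 30.0
```

{"api": "carry_out", "payload": {
  "motion": [
    [0,0,0,0.05,0],
    [0,0,0,0.1,0],
    [0,0,0,0.1,0]
  ]
}}

```text
time_s: 18.33
tcp_pos: [0.6056, -0.3496, -0.0049]
tcp_rot: [180.0, -0.0, 2.0]
wrist_force: [0.1, 0.2, -0.3]
grip_width: 0.0061
grasp_force: 30.0
```

{"api": "carry_out", "payload": {
  "motion": [
    [0,0,0,0.05,0],
    [0,0,0,0.1,0],
    [0,0,0,0.1,0]
  ]
}}

```text
time_s: 18.58
tcp_pos: [0.6056, -0.3497, -0.005]
tcp_rot: [-180.0, -0.0, 2.0]
wrist_force: [-2.1, 2.2, 9.9]
grip_width: 0.0058
grasp_force: 30.0
```

{"api": "carry_out", "payload": {
  "motion": [
    [3,0,0,0,0],
    [3,0,0,0,0],
    [3,0,0,0,0],
    [3,0,0,0,0]
  ]
}}

```text
time_s: 18.92
tcp_pos: [0.6055, -0.3496, -0.0062]
tcp_rot: [180.0, 0.0, 2.0]
wrist_force: [0.4, 0.1, 0.4]
grip_width: 0.0272
grasp_force: 0.0
```

{"api": "carry_out", "payload": {
  "motion": [
    [3,0,0,-1.5,0],
    [3,0,0,-4.5,0],
    [3,0,0,-8,0],
    [3,0,0,-11,0],
    [3,0,0,-13,0]
  ]
}}

```text
time_s: 19.33
tcp_pos: [0.6059, -0.3506, 0.1281]
tcp_rot: [179.9, -0.1, 2.0]
wrist_force: [-0.2, -0.3, -0.4]
grip_width: 0.0301
grasp_force: 0.0
```

```bash
python3 look.py w7 .03 .06 .6047 -.35 .06;  python3 - <<'E'
from h import *
z=np.load('w5.npz');W=cloud(z['d'],z);d=z['d']
blobs(W,.043,.056,(.52,.62,.08,.18),d,50)
M=((W[...,2]>.045)&(W[...,2]<.056)&(abs(W[...,0]-.567)<.04)&(abs(W[...,1]-.13)<.04)).astype(np.uint8)
H=cv2.convexHull(np.argwhere(M)[:,::-1].astype(np.int32))
P=np.array([cast(z,q[0],.048)[:2]*1e3 for q in H])
c=P.mean(0)
for a in range(0,60,5):
    e=[np.ptp(P@[np.cos(np.radians(a+k)),np.sin(np.radians(a+k))]) for k in(0,60,120)]
    print(a,np.round(e,1),round(max(e),1))
print((P.min(0)+P.max(0))/2)
shift([.5675,.130,.12],None)
E
```

```text
low z [0.0004 0.0015] cam [ 0.6768 -0.3485  0.3259]
pix [317. 192.] n 312 ctr 606.7 -350.5 size 39.5 5.9 ang 2.0 zmed/max 55.1 56.6 mean [ 608.6 -350.5]
pix [409.  77.] n 843 ctr 566.5 130.3 size 23.9 27.3 ang 66.4 zmed/max 49.5 51.1 mean [566.3 130.5]
0 [26.1 25.1 25.6] 26.1
5 [25.2 24.3 25.3] 25.3
10 [25.4 24.5 25.4] 25.4
15 [26.  25.2 26.3] 26.3
20 [26.6 25.8 27.1] 27.1
25 [27.  26.3 27.7] 27.7
30 [27.2 26.8 28.1] 28.1
35 [27.2 27.1 28.3] 28.3
40 [27.1 27.2 28.2] 28.2
45 [26.9 27.  28. ] 28.0
50 [26.5 26.7 27.5] 27.5
55 [25.9 26.2 26.8] 26.8
[566.8603 130.1097]
t 19.38 tcp [ 0.6071 -0.3517  0.1313] [179.7719  -0.3359   1.9808] q7 -26.60900328071134 -> shift cm [ -2.3  -48.29   0.92] turn 0
```

Bracket stands upright in its compartment (leg at (606,-350), top 55 mm in wrist readings). The coupler's flat normals are at about 6.5° mod 60, so I use yaw 36.5.

{"api": "carry_out", "payload": {
  "motion": [
    [6,-0.15,-3.2,0,0],
    [6,-0.3,-6.4,0,0],
    [6,-0.45,-9.6,0,0],
    [6,-0.6,-12.8,0,0],
    [6,-0.8,-16.1,0,0]
  ]
}}

```text
time_s: 19.8
tcp_pos: [0.5916, -0.1878, 0.1248]
tcp_rot: [180.0, -0.0, 2.0]
wrist_force: [0.4, 0.1, -0.2]
grip_width: 0.0577
grasp_force: 0.0
```

{"api": "carry_out", "payload": {
  "motion": [
    [6,-0.15,-3.2,0,0],
    [6,-0.3,-6.4,0,0],
    [6,-0.45,-9.6,0,0],
    [6,-0.6,-12.8,0,0],
    [6,-0.8,-16.1,0,0]
  ]
}}

```text
time_s: 20.22
tcp_pos: [0.578, -0.027, 0.1248]
tcp_rot: [-180.0, -0.0, 2.0]
wrist_force: [0.2, -0.2, -0.3]
grip_width: 0.0601
grasp_force: 0.0
```

{"api": "carry_out", "payload": {
  "motion": [
    [6,-0.15,-3.2,0,-7],
    [6,-0.3,-6.4,0,-14],
    [6,-0.45,-9.6,0,-21],
    [6,-0.6,-12.8,0,-28],
    [6,-0.8,-16.1,0,-34.5]
  ]
}}

```text
time_s: 20.63
tcp_pos: [0.5644, 0.1337, 0.1248]
tcp_rot: [180.0, -0.0, 36.9]
wrist_force: [-0.6, -0.7, -0.5]
grip_width: 0.06
grasp_force: 0.0
```

{"api": "carry_out", "payload": {
  "motion": [
    [6,0,0,0,0],
    [6,0,0,0,0]
  ]
}}

```text
time_s: 20.8
tcp_pos: [0.5643, 0.1344, 0.1244]
tcp_rot: [-180.0, -0.0, 36.7]
wrist_force: [0.3, -0.8, 1.0]
grip_width: 0.0599
grasp_force: 0.0
```

```bash
python3 look.py w8 .042 .056 .567 .13 .04;  python3 -c "
from h import *
shift([.567,.130,-.007],36.5)"
```

```text
low z [0.0005 0.0016] cam [0.6216 0.1758 0.3221]
pix [322. 193.] n 591 ctr 567.2 130.5 size 26.3 23.8 ang 37.0 zmed/max 49.6 51.0 mean [567.6 130.8]
t 20.85 tcp [0.5645 0.1325 0.1245] [179.9824  -0.0308  36.5187] q7 -35.78412134668312 -> shift cm [ 0.04  0.35 13.15] turn 0.0
```

{"api": "carry_out", "payload": {
  "motion": [
    [6,0,0.2,0.5,0],
    [6,0,0.4,3.5,0],
    [6,0,0.4,7,0],
    [6,0,0.4,9.5,0],
    [6,0,0.4,10.5,0]
  ]
}}

```text
time_s: 21.27
tcp_pos: [0.5655, 0.1269, 0.016]
tcp_rot: [-180.0, 0.2, 36.3]
wrist_force: [-0.3, 0.4, 0.4]
grip_width: 0.0606
grasp_force: 0.0
```

{"api": "carry_out", "payload": {
  "motion": [
    [6,0,0,1,0],
    [6,0,0,2,0],
    [4,0,0,2.6,0],
    [2,0,0,2.6,0],
    [1,0,0,2.6,0]
  ]
}}

```text
time_s: 21.68
tcp_pos: [0.5673, 0.129, -0.0066]
tcp_rot: [180.0, -0.0, 36.5]
wrist_force: [-0.3, 0.9, -0.4]
grip_width: 0.0446
grasp_force: 0.0
```

{"api": "carry_out", "payload": {
  "motion": [
    [1,0,0,0,0],
    [1,0,0,0,0],
    [1,0,0,0,0],
    [1,0,0,0,0],
    [1,0,0,0,0]
  ]
}}

```text
time_s: 22.1
tcp_pos: [0.5671, 0.1295, -0.0065]
tcp_rot: [-180.0, -0.1, 36.5]
wrist_force: [-1.3, 1.4, 5.8]
grip_width: 0.0242
grasp_force: 30.0
```

{"api": "carry_out", "payload": {
  "motion": [
    [1,0,0,-0.5,0],
    [1,0,0,-3,0],
    [1,0,0,-6,0],
    [1,0,0,-9,0],
    [1,0,0,-12,0]
  ]
}}

```text
time_s: 22.52
tcp_pos: [0.5664, 0.1287, 0.1142]
tcp_rot: [180.0, 0.1, 36.5]
wrist_force: [0.5, 0.5, -1.8]
grip_width: 0.024
grasp_force: 30.0
```

```bash
python3 -c "
from h import *
shift([.414,-.336,.12],36.5)"
```

```text
t 22.52 tcp [0.5664 0.1287 0.1142] [179.9918   0.0678  36.4921] q7 -34.58259614980404 -> shift cm [-39.88  28.3   -0.52] turn -0.0
```

{"api": "carry_out", "payload": {
  "motion": [
    [1,-2,1.4,-0.5,0],
    [1,-4.8,3.4,-0.5,0],
    [1,-7.6,5.4,-0.5,0],
    [1,-10.4,7.4,-0.5,0],
    [1,-13.3,9.43,-0.5,0]
  ]
}}

```text
time_s: 22.93
tcp_pos: [0.5153, -0.0269, 0.1182]
tcp_rot: [180.0, -0.0, 36.6]
wrist_force: [1.6, -0.8, -0.9]
grip_width: 0.0237
grasp_force: 30.0
```

{"api": "carry_out", "payload": {
  "motion": [
    [1,-2.6,1.9,0,0],
    [1,-5.3,3.8,0,0],
    [1,-8,5.7,0,0],
    [1,-10.7,7.6,0,0],
    [1,-13.3,9.43,0,0]
  ]
}}

```text
time_s: 23.35
tcp_pos: [0.4644, -0.1824, 0.1182]
tcp_rot: [180.0, 0.0, 36.5]
wrist_force: [0.4, -0.2, -1.2]
grip_width: 0.0239
grasp_force: 30.0
```

{"api": "carry_out", "payload": {
  "motion": [
    [1,-2.9,2.1,0,0],
    [1,-5.8,4.1,0,0],
    [1,-8.7,6.2,0,0],
    [1,-11.2,8,0,0],
    [1,-13.3,9.43,0,0]
  ]
}}

```text
time_s: 23.77
tcp_pos: [0.4132, -0.3383, 0.1183]
tcp_rot: [179.9, 0.0, 36.4]
wrist_force: [0.8, 0.4, -1.3]
grip_width: 0.0235
grasp_force: 30.0
```

{"api": "carry_out", "payload": {
  "motion": [
    [1,0,0,0,0],
    [1,0,0,3,0],
    [1,0,0,6,0],
    [1,0,0,9,0],
    [1,0,0,10.5,0]
  ]
}}

```text
time_s: 24.18
tcp_pos: [0.4138, -0.3343, 0.0105]
tcp_rot: [-179.8, 0.0, 36.5]
wrist_force: [0.3, 0.5, -0.3]
grip_width: 0.0239
grasp_force: 30.0
```

{"api": "carry_out", "payload": {
  "motion": [
    [1,0,0,0.3,0],
    [1,0,0,0.6,0],
    [1,0,0,0.8,0],
    [1,0,0,0.8,0],
    [1,0,0,0.8,0]
  ]
}}

```text
time_s: 24.6
tcp_pos: [0.4152, -0.3359, 0.0059]
tcp_rot: [179.9, -0.0, 36.5]
wrist_force: [-0.3, -0.4, -2.0]
grip_width: 0.0239
grasp_force: 30.0
```

```bash
python3 -c "
from h import *
shift([.414,-.336,-.0045],36.5)
s=robot.sense();print(s['grip_width'],s['wrist_force'])"
```

```text
t 24.6 tcp [ 0.4152 -0.3359  0.0059] [179.918   -0.0306  36.5401] q7 21.65270074366074 -> shift cm [-0.1  -0.06  1.04] turn 0.0
0.02387171465036295 [-0.2733 -0.3554 -1.9913]
```

{"api": "carry_out", "payload": {
  "motion": [
    [1,0,0,0.4,0],
    [1,0,0,0.8,0],
    [1,0,0,0.9,0],
    [1,0,0,0.95,0],
    [1,0,0,0.95,0]
  ]
}}

```text
time_s: 25.02
tcp_pos: [0.4146, -0.3356, -0.0045]
tcp_rot: [-180.0, -0.0, 36.5]
wrist_force: [-0.0, 0.3, 1.3]
grip_width: 0.024
grasp_force: 30.0
```

{"api": "carry_out", "payload": {
  "motion": [
    [1,0,0,0.05,0],
    [1,0,0,0.1,0],
    [1,0,0,0.1,0]
  ]
}}

```text
time_s: 25.27
tcp_pos: [0.4147, -0.3355, -0.0046]
tcp_rot: [180.0, -0.1, 36.5]
wrist_force: [-2.4, 3.7, 16.9]
grip_width: 0.0238
grasp_force: 30.0
```

{"api": "carry_out", "payload": {
  "motion": [
    [4,0,0,0,0],
    [4,0,0,0,0],
    [4,0,0,0,0],
    [4,0,0,0,0]
  ]
}}

```text
time_s: 25.6
tcp_pos: [0.4146, -0.3358, -0.0057]
tcp_rot: [180.0, 0.0, 36.5]
wrist_force: [-0.4, 0.1, -0.4]
grip_width: 0.0394
grasp_force: 0.0
```

{"api": "carry_out", "payload": {
  "motion": [
    [4,0,0,-1.5,0],
    [4,0,0,-4.5,0],
    [4,0,0,-8,0],
    [6,0,0,-11,0],
    [9.3,0,0,-13,0]
  ]
}}

```text
time_s: 26.02
tcp_pos: [0.4147, -0.3362, 0.1268]
tcp_rot: [179.9, -0.0, 36.5]
wrist_force: [1.0, -0.5, 0.3]
grip_width: 0.0489
grasp_force: 0.0
```

```bash
python3 look.py w9 .04 .06 .414 -.336 .04;  python3 -c "
from h import *
shift([.560,.0076,.12],118.6)"
```

```text
low z [0.0005 0.0017] cam [ 0.472  -0.2946  0.3244]
pix [317. 191.] n 612 ctr 415.8 -335.9 size 26.9 23.8 ang 36.7 zmed/max 51.5 53.0 mean [ 416.4 -335.4]
t 26.07 tcp [ 0.4158 -0.3372  0.1291] [179.7329  -0.1083  36.4859] q7 12.466056324052213 -> shift cm [ 32.1  -19.15   0.88] turn -82.1
```

{"api": "carry_out", "payload": {
  "motion": [
    [9.3,3.2,-1.9,0,0],
    [9.3,6.4,-3.8,0,0],
    [9.3,9.6,-5.7,0,0],
    [9.3,12.8,-7.6,0,0],
    [9.3,16,-9.6,0,0]
  ]
}}

```text
time_s: 26.48
tcp_pos: [0.4865, -0.1618, 0.1242]
tcp_rot: [180.0, 0.0, 36.5]
wrist_force: [0.9, -0.5, 0.1]
grip_width: 0.086
grasp_force: 0.0
```

{"api": "carry_out", "payload": {
  "motion": [
    [9.3,3.2,-1.9,0,-7],
    [9.3,6.4,-3.8,0,-14],
    [9.3,9.6,-5.7,0,-21],
    [9.3,12.8,-7.6,0,-28],
    [9.3,16.1,-9.6,0,-35]
  ]
}}

```text
time_s: 26.9
tcp_pos: [0.5586, 0.0114, 0.1242]
tcp_rot: [-180.0, 0.0, 71.9]
wrist_force: [0.4, -0.1, -0.1]
grip_width: 0.0926
grasp_force: 0.0
```

{"api": "carry_out", "payload": {
  "motion": [
    [9.3,0,0,0,-7],
    [9.3,0,0,0,-14],
    [9.3,0,0,0,-21],
    [9.3,0,0,0,-28],
    [9.3,0,0,0,-35]
  ]
}}

```text
time_s: 27.32
tcp_pos: [0.5581, 0.0098, 0.124]
tcp_rot: [-180.0, -0.0, 106.9]
wrist_force: [-0.3, 0.5, -0.4]
grip_width: 0.0931
grasp_force: 0.0
```

{"api": "carry_out", "payload": {
  "motion": [
    [9.3,0,0,0,-7],
    [9.3,0,0,0,-12],
    [9.3,0,0,0,-12]
  ]
}}

```text
time_s: 27.57
tcp_pos: [0.5581, 0.0094, 0.1242]
tcp_rot: [-180.0, -0.0, 118.7]
wrist_force: [0.9, 0.3, 0.1]
grip_width: 0.0931
grasp_force: 0.0
```

```bash
python3 look.py w10 .014 .04 .56 .008 .05;  python3 -c "
from h import *
shift([.560,.0076,-.0265],118.6)"
```

```text
low z [0.0004 0.0014] cam [0.5247 0.0708 0.3218]
pix [318. 188.] n 1867 ctr 559.4 7.4 size 40.6 50.0 ang 28.1 zmed/max 22.5 24.0 mean [558.9   7.9]
t 27.62 tcp [0.5581 0.0094 0.1242] [-179.996    -0.0265  118.4069] q7 35.8510642618467 -> shift cm [-0.26  0.08 15.07] turn -0.2
```

{"api": "carry_out", "payload": {
  "motion": [
    [9.3,-0.2,0,1,0.3],
    [9.3,-0.2,0,5,0.3],
    [9.3,-0.2,0,9,0.3],
    [9.3,-0.2,0,11.5,0.3],
    [9.3,-0.2,0,12.5,0.3]
  ]
}}

```text
time_s: 28.03
tcp_pos: [0.557, 0.0076, -0.0046]
tcp_rot: [-179.7, -0.1, 118.1]
wrist_force: [-0.1, -0.3, -0.3]
grip_width: 0.0934
grasp_force: 0.0
```

{"api": "carry_out", "payload": {
  "motion": [
    [8,0,0,0.8,0],
    [7,0,0,1.6,0],
    [6,0,0,2.2,0],
    [6,0,0,2.5,0],
    [6,0,0,2.5,0]
  ]
}}

```text
time_s: 28.45
tcp_pos: [0.5596, 0.0079, -0.0253]
tcp_rot: [180.0, 0.0, 118.2]
wrist_force: [0.2, -0.3, 0.1]
grip_width: 0.0643
grasp_force: 0.0
```

{"api": "carry_out", "payload": {
  "motion": [
    [3,0,0,0,0],
    [3,0,0,0,0],
    [3,0,0,0,0],
    [3,0,0,0,0],
    [3,0,0,0,0]
  ]
}}

```text
time_s: 28.87
tcp_pos: [0.5595, 0.0079, -0.025]
tcp_rot: [180.0, 0.0, 118.2]
wrist_force: [-1.2, 0.9, 6.4]
grip_width: 0.0403
grasp_force: 30.0
```

{"api": "carry_out", "payload": {
  "motion": [
    [3,0,0,0,0],
    [3,0,0,-3,0],
    [3,0,0,-7,0],
    [3,0,0,-11,0],
    [3,0,0,-14.5,0]
  ]
}}

```text
time_s: 29.28
tcp_pos: [0.5589, 0.0077, 0.1214]
tcp_rot: [-180.0, 0.0, 118.2]
wrist_force: [0.6, 0.9, -1.1]
grip_width: 0.0411
grasp_force: 30.0
```

```bash
python3 -c "
from h import *
shift([.5529,.3014,.12],168.7)"
```

```text
t 29.28 tcp [0.5589 0.0077 0.1214] [-179.9905    0.0002  118.2012] q7 36.49595161909677 -> shift cm [26.17 13.35  0.14] turn -50.5
```

{"api": "carry_out", "payload": {
  "motion": [
    [3,2,1,0,0],
    [3,4.8,2.5,0,0],
    [3,7.6,3.9,0,0],
    [3,10.4,5.3,0,0],
    [3,13.1,6.7,0,0]
  ]
}}

```text
time_s: 29.7
tcp_pos: [0.5559, 0.1566, 0.1196]
tcp_rot: [180.0, -0.0, 118.2]
wrist_force: [0.3, -0.9, -1.6]
grip_width: 0.0406
grasp_force: 30.0
```

{"api": "carry_out", "payload": {
  "motion": [
    [3,2.7,1.4,0,-7],
    [3,5.4,2.8,0,-14],
    [3,8.1,4.1,0,-21],
    [3,10.8,5.5,0,-28],
    [3,13.1,6.65,0,-35]
  ]
}}

```text
time_s: 30.12
tcp_pos: [0.5523, 0.3043, 0.1194]
tcp_rot: [180.0, -0.0, 153.6]
wrist_force: [0.6, 0.1, -0.6]
grip_width: 0.0409
grasp_force: 30.0
```

{"api": "carry_out", "payload": {
  "motion": [
    [3,0,0,0,-7],
    [3,0,0,0,-13],
    [3,0,0,0,-15.5],
    [3,0,0,0,-15.5]
  ]
}}

```text
time_s: 30.45
tcp_pos: [0.5527, 0.3017, 0.1193]
tcp_rot: [-180.0, -0.0, 168.8]
wrist_force: [0.1, -0.4, -0.6]
grip_width: 0.0407
grasp_force: 30.0
```

```bash
python3 look.py w11 .014 .03 .506 .311 .16;  python3 -c "
from h import *
shift([.5529,.3014,-.023],168.7)"
```

```text
low z [0.0005 0.0016] cam [0.484  0.3147 0.3169]
pix [320. 109.] n 3894 ctr 503.4 311.4 size 126.4 190.3 ang 78.5 zmed/max 23.2 24.8 mean [480.6 316.4]
t 30.5 tcp [0.5528 0.3016 0.1193] [-179.9877   -0.0241  168.6449] q7 48.2966323667247 -> shift cm [-0.02 -0.01 14.23] turn -0.1
```

View pics/w11.png

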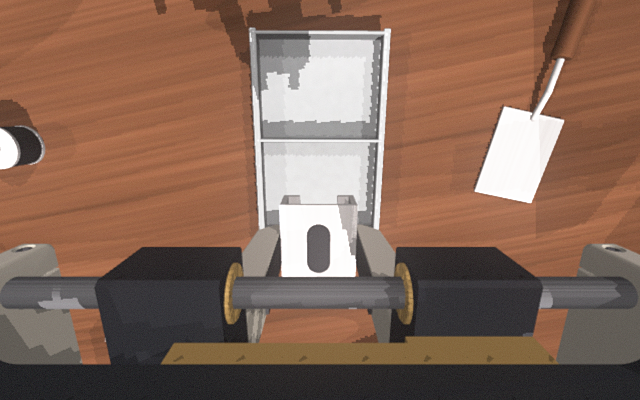

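The strut is centred between the walls over the near end of the picture (the far compartment), columns 281–357 against walls 262–380. I lower it.

{"api": "carry_out", "payload": {
  "motion": [
    [3,0,0,2,0],
    [3,0,0,5,0],
    [3,0,0,8,0],
    [3,0,0,11,0],
    [3,0,0,12.5,0]
  ]
}}

```text
time_s: 30.92
tcp_pos: [0.5516, 0.301, -0.0087]
tcp_rot: [-179.9, -0.1, 168.6]
wrist_force: [-0.4, -0.1, -0.6]
grip_width: 0.041
grasp_force: 30.0
```

{"api": "carry_out", "payload": {
  "motion": [
    [3,0,0,0.5,0],
    [3,0,0,1,0],
    [3,0,0,1.4,0],
    [3,0,0,1.6,0],
    [3,0,0,1.6,0]
  ]
}}

```text
time_s: 31.33
tcp_pos: [0.5534, 0.3021, -0.0209]
tcp_rot: [180.0, 0.0, 168.7]
wrist_force: [-0.2, -0.4, -0.4]
grip_width: 0.0407
grasp_force: 30.0
```

{"api": "carry_out", "payload": {
  "motion": [
    [3,0,0,0.05,0],
    [3,0,0,0.1,0],
    [3,0,0,0.1,0]
  ]
}}

```text
time_s: 31.58
tcp_pos: [0.5533, 0.3021, -0.022]
tcp_rot: [180.0, 0.0, 168.7]
wrist_force: [0.1, -0.2, -2.1]
grip_width: 0.041
grasp_force: 30.0
```

{"api": "carry_out", "payload": {
  "motion": [
    [3,0,0,0.05,0],
    [3,0,0,0.1,0],
    [3,0,0,0.1,0]
  ]
}}

```text
time_s: 31.83
tcp_pos: [0.5532, 0.302, -0.023]
tcp_rot: [180.0, 0.0, 168.7]
wrist_force: [-1.3, -0.8, 4.4]
grip_width: 0.0407
grasp_force: 30.0
```

{"api": "carry_out", "payload": {
  "motion": [
    [3,0,0,0.03,0],
    [3,0,0,0.06,0],
    [3,0,0,0.06,0]
  ]
}}

```text
time_s: 32.08
tcp_pos: [0.5532, 0.302, -0.023]
tcp_rot: [180.0, 0.0, 168.7]
wrist_force: [-2.3, -1.5, 11.1]
grip_width: 0.0405
grasp_force: 30.0
```

{"api": "carry_out", "payload": {
  "motion": [
    [5.5,0,0,0,0],
    [5.5,0,0,0,0],
    [5.5,0,0,0,0],
    [5.5,0,0,0,0]
  ]
}}

```text
time_s: 32.42
tcp_pos: [0.553, 0.3019, -0.0243]
tcp_rot: [-180.0, -0.0, 168.7]
wrist_force: [-0.2, -0.1, 0.8]
grip_width: 0.0549
grasp_force: 0.0
```

{"api": "carry_out", "payload": {
  "motion": [
    [5.5,0,0,-1.5,0],
    [5.5,0,0,-4.5,0],
    [5.5,0,0,-8.5,0],
    [7,0,0,-12,0],
    [8,0,0,-14,0]
  ]
}}

```text
time_s: 32.83
tcp_pos: [0.5542, 0.3024, 0.1194]
tcp_rot: [179.9, 0.1, 168.7]
wrist_force: [0.4, -0.5, -0.5]
grip_width: 0.064
grasp_force: 0.0
```

```bash
python3 look.py w12 .015 .032 .545 .30 .06;  python3 -c "
from h import *
shift([.454,.008,.12],168.7)"
```

```text
low z [0.0005 0.0016] cam [0.4847 0.3152 0.3169]
pix [285. 152.] n 904 ctr 508.9 287.0 size 70.1 129.9 ang 22.2 zmed/max 23.2 24.8 mean [512.6 276.7]
pix [318. 186.] n 1996 ctr 552.7 301.3 size 41.0 50.0 ang 79.3 zmed/max 24.5 26.0 mean [551.8 301.4]
pix [375. 204.] n 243 ctr 578.6 357.3 size 6.2 54.3 ang 78.3 zmed/max 23.2 24.6 mean [583.2 355.7]
pix [308. 229.] n 407 ctr 597.3 284.0 size 89.2 3.2 ang 78.7 zmed/max 22.3 24.4 mean [596.4 282.3]
t 32.88 tcp [0.5555 0.3031 0.1221] [179.7025   0.3084 168.6966] q7 48.405828412476794 -> shift cm [  4.17 -30.93   0.03] turn -0.0
```

{"api": "carry_out", "payload": {
  "motion": [
    [8,0.4,-3,0,0],
    [8,0.8,-6.2,0,0],
    [8,1.2,-9.4,0,0],
    [8,1.7,-12.5,0,0],
    [8,2.1,-15.4,0,0]
  ]
}}

```text
time_s: 33.3
tcp_pos: [0.5012, 0.1533, 0.1156]
tcp_rot: [-180.0, -0.0, 168.7]
wrist_force: [-0.8, -1.1, 1.2]
grip_width: 0.0799
grasp_force: 0.0
```

{"api": "carry_out", "payload": {
  "motion": [
    [8,0.4,-3.2,0,0],
    [8,0.8,-6.4,0,0],
    [8,1.2,-9.6,0,0],
    [8,1.7,-12.8,0,0],
    [8,2.1,-15.4,0,0]
  ]
}}

```text
time_s: 33.72
tcp_pos: [0.4503, 0.0059, 0.1156]
tcp_rot: [-180.0, -0.0, 168.7]
wrist_force: [-0.3, -0.0, 0.2]
grip_width: 0.08
grasp_force: 0.0
```

{"api": "carry_out", "payload": {
  "motion": [
    [8,0,0,0,0],
    [8,0,0,0,0]
  ]
}}

```text
time_s: 33.88
tcp_pos: [0.4512, 0.0068, 0.1158]
tcp_rot: [-180.0, -0.0, 168.5]
wrist_force: [0.9, 0.5, -1.0]
grip_width: 0.0799
grasp_force: 0.0
```

```bash
python3 look.py w13 .025 .05 .454 .008 .05;  python3 -c "
from h import *
shift([.454,.008,-.021],168.7)"
```

```text
low z [0.0005 0.0015] cam [0.3824 0.0202 0.3135]
pix [321. 192.] n 1301 ctr 452.8 8.3 size 39.1 39.6 ang 79.4 zmed/max 31.4 32.9 mean [452.5   8.3]
t 33.93 tcp [0.4519 0.0081 0.1158] [179.9797   0.022  168.6622] q7 72.37441121309239 -> shift cm [-0.2   0.03 13.68] turn -0.0
```

{"api": "carry_out", "payload": {
  "motion": [
    [8,-0.1,0,1,0],
    [8,-0.1,0,5,0],
    [8,-0.1,0,9,0],
    [8,-0.1,0,11,0],
    [7,-0.1,0,12,0]
  ]
}}

```text
time_s: 34.35
tcp_pos: [0.4521, 0.0096, -0.0072]
tcp_rot: [-180.0, -0.2, 168.9]
wrist_force: [-0.5, 0.4, 0.6]
grip_width: 0.0767
grasp_force: 0.0
```

{"api": "carry_out", "payload": {
  "motion": [
    [7,0,0,0.8,0],
    [6,0,0,1.4,0],
    [6,0,0,1.8,0],
    [6,0,0,1.8,0],
    [5,0,0,1.8,0]
  ]
}}

```text
time_s: 34.77
tcp_pos: [0.4533, 0.0086, -0.022]
tcp_rot: [180.0, 0.1, 168.8]
wrist_force: [-0.8, 0.5, 0.6]
grip_width: 0.057
grasp_force: 0.0
```

{"api": "carry_out", "payload": {
  "motion": [
    [3,0,0,0,0],
    [3,0,0,0,0],
    [3,0,0,0,0],
    [3,0,0,0,0],
    [3,0,0,0,0]
  ]
}}

```text
time_s: 35.18
tcp_pos: [0.4531, 0.0082, -0.0218]
tcp_rot: [180.0, 0.1, 168.7]
wrist_force: [-0.2, 0.6, 5.5]
grip_width: 0.0386
grasp_force: 30.0
```

{"api": "carry_out", "payload": {
  "motion": [
    [3,0,0,0,0],
    [3,0,0,-3,0],
    [3,0,0,-7,0],
    [3,0,0,-11,0],
    [3,0,0,-14,0]
  ]
}}

```text
time_s: 35.6
tcp_pos: [0.4522, 0.008, 0.1203]
tcp_rot: [180.0, 0.0, 168.7]
wrist_force: [0.9, -0.2, -1.6]
grip_width: 0.0389
grasp_force: 30.0
```

```bash
python3 -c "
from h import *
shift([.4597,.32,.12],168.7)"
```

```text
t 35.6 tcp [0.4522 0.008  0.1203] [179.9866   0.0112 168.7349] q7 58.29763071846564 -> shift cm [ 5.36 30.75  0.04] turn 0.0
```

{"api": "carry_out", "payload": {
  "motion": [
    [3,0.4,2.4,0,0],
    [3,1,5.6,0,0],
    [3,1.5,8.8,0,0],
    [3,2.1,12,0,0],
    [3,2.65,15.35,0,0]
  ]
}}

```text
time_s: 36.02
tcp_pos: [0.456, 0.1645, 0.1179]
tcp_rot: [-180.0, -0.0, 168.7]
wrist_force: [1.0, -0.8, -0.2]
grip_width: 0.0387
grasp_force: 30.0
```

{"api": "carry_out", "payload": {
  "motion": [
    [3,0.5,3.1,0,0],
    [3,1.1,6.3,0,0],
    [3,1.6,9.5,0,0],
    [3,2.2,12.7,0,0],
    [3,2.65,15.35,0,0]
  ]
}}

```text
time_s: 36.43
tcp_pos: [0.4598, 0.3218, 0.1177]
tcp_rot: [180.0, -0.0, 168.8]
wrist_force: [0.2, 0.4, -0.0]
grip_width: 0.0386
grasp_force: 30.0
```

{"api": "carry_out", "payload": {
  "motion": [
    [3,0,0,0,0],
    [3,0,0,0,0],
    [3,0,0,3,0],
    [3,0,0,6,0],
    [3,0,0,7,0]
  ]
}}

```text
time_s: 36.85
tcp_pos: [0.4593, 0.3164, 0.045]
tcp_rot: [-179.8, -0.1, 168.6]
wrist_force: [-0.3, 0.0, -1.4]
grip_width: 0.0388
grasp_force: 30.0
```

```bash
python3 look.py w14 .014 .03 .506 .311 .16;  python3 -c "
from h import *
shift([.4597,.32,-.02],168.7)"
```

```text
low z [0.0005 0.0015] cam [0.3911 0.3303 0.2428]
pix [326. 180.] n 2669 ctr 451.4 322.0 size 126.3 84.9 ang 78.6 zmed/max 23.1 24.6 mean [438.  325.7]
pix [324. 325.] n 1624 ctr 560.7 299.6 size 40.9 34.9 ang 78.2 zmed/max 24.5 25.7 mean [560.5 299.6]
t 36.9 tcp [0.4589 0.3164 0.0445] [-179.7112   -0.2022  168.6554] q7 25.59140444090043 -> shift cm [-0.03  0.4   6.45] turn -0.0
```

View pics/w14.png

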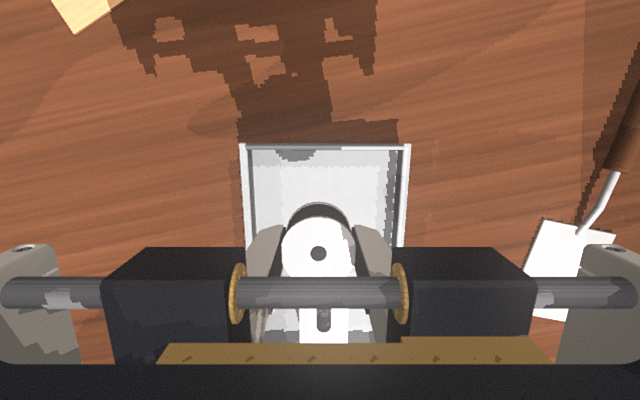

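The buffer is over the near compartment, centred between the walls at columns 245–405. I lower it.

{"api": "carry_out", "payload": {
  "motion": [
    [3,0,0,2,0],
    [3,0,0,4,0],
    [3,0,0,5.5,0],
    [3,0,0,6.3,0],
    [3,0,0,6.4,0]
  ]
}}

```text
time_s: 37.32
tcp_pos: [0.4604, 0.3183, -0.0167]
tcp_rot: [-179.9, -0.1, 168.7]
wrist_force: [1.2, -0.8, -0.7]
grip_width: 0.039
grasp_force: 30.0
```

{"api": "carry_out", "payload": {
  "motion": [
    [3,0,0,0.1,0],
    [3,0,0,0.2,0],
    [3,0,0,0.2,0]
  ]
}}

```text
time_s: 37.57
tcp_pos: [0.4611, 0.3194, -0.0173]
tcp_rot: [179.9, 0.1, 168.7]
wrist_force: [-0.2, -0.6, -0.8]
grip_width: 0.0385
grasp_force: 30.0
```

{"api": "carry_out", "payload": {
  "motion": [
    [3,0,0,0.05,0],
    [3,0,0,0.1,0],
    [3,0,0,0.1,0]
  ]
}}

```text
time_s: 37.82
tcp_pos: [0.4608, 0.3194, -0.0188]
tcp_rot: [180.0, 0.0, 168.7]
wrist_force: [-0.2, -0.2, -1.2]
grip_width: 0.0385
grasp_force: 30.0
```

{"api": "carry_out", "payload": {
  "motion": [
    [3,0,0,0.05,0],
    [3,0,0,0.1,0],
    [3,0,0,0.1,0]
  ]
}}

```text
time_s: 38.07
tcp_pos: [0.4607, 0.3193, -0.0198]
tcp_rot: [180.0, 0.0, 168.7]
wrist_force: [-0.9, -0.6, 5.7]
grip_width: 0.0387
grasp_force: 30.0
```

{"api": "carry_out", "payload": {
  "motion": [
    [3,0,0,0.03,0],
    [3,0,0,0.06,0],
    [3,0,0,0.06,0]
  ]
}}

```text
time_s: 38.32
tcp_pos: [0.4607, 0.3193, -0.0198]
tcp_rot: [180.0, 0.0, 168.7]
wrist_force: [-1.2, -1.7, 12.3]
grip_width: 0.0388
grasp_force: 30.0
```

Touching the floor. I release, rise and back off to the left, then check everything from above.

{"api": "carry_out", "payload": {
  "motion": [
    [5.5,0,0,0,0],
    [5.5,0,0,0,0],
    [5.5,0,0,0,0],
    [5.5,0,0,0,0]
  ]
}}

```text
time_s: 38.65
tcp_pos: [0.4605, 0.3193, -0.0209]
tcp_rot: [-180.0, -0.0, 168.7]
wrist_force: [0.3, 0.5, -0.8]
grip_width: 0.0545
grasp_force: 0.0
```

{"api": "carry_out", "payload": {
  "motion": [
    [5.5,0,0,-1.5,0],
    [5.5,0,0,-5,0],
    [5.5,0,0,-9,0],
    [5.5,0,0,-13,0],
    [5.5,0,0,-17,0]
  ]
}}

```text
time_s: 39.07
tcp_pos: [0.4601, 0.3189, 0.1508]
tcp_rot: [-180.0, -0.0, 168.7]
wrist_force: [0.6, 0.2, -1.0]
grip_width: 0.0549
grasp_force: 0.0
```

{"api": "carry_out", "payload": {
  "motion": [
    [5.5,2,3,0,0],
    [5.5,4,6,0,0],
    [5.5,6,9,0,0],
    [5.5,8,12,0,0],
    [5.5,10,15,0,0]
  ]
}}

```text
time_s: 39.48
tcp_pos: [0.3911, 0.4872, 0.1493]
tcp_rot: [-180.0, 0.0, 168.7]
wrist_force: [1.0, 0.2, 0.2]
grip_width: 0.0551
grasp_force: 0.0
```

{"api": "carry_out", "payload": {
  "motion": [
    [5.5,2,3,0,0],
    [5.5,4,6,0,0],
    [5.5,6,9,0,0],
    [5.5,8,12,0,0],
    [5.5,10,15,0,0]
  ]
}}

```text
time_s: 39.9
tcp_pos: [0.3221, 0.6539, 0.1488]
tcp_rot: [-180.0, 0.0, 168.7]
wrist_force: [0.2, 0.4, -0.3]
grip_width: 0.0549
grasp_force: 0.0
```

```bash
python3 - <<'E'
from h import *
for n in ['top','scene']:
    p,d=robot.camera(n);m=robot.camera_model(n);W=cloud(d,m);print(n)
    if n=='top':cv2.imwrite('pics/top1.png',p[...,::-1])
    for roi in((.35,.78,-.2,.2),):blobs(W,.010,.09,roi,d)
    blobs(W,.027,.07,(.35,.66,-.4,-.2),d,15);blobs(W,.027,.07,(.4,.62,.22,.4),d,15)
print(robot.sense()['time_s'])
E
```

```text
top
pix [288. 145.] n 654 ctr 679.2 64.3 size 62.5 59.4 ang 0.7 zmed/max 35.4 38.9 mean [677.9  64. ]
pix [379. 198.] n 656 ctr 561.6 -135.9 size 88.6 87.6 ang 1.1 zmed/max 25.9 29.5 mean [ 562.1 -136.6]
pix [376. 246.] n 556 ctr 454.8 -132.9 size 63.1 56.9 ang 26.5 zmed/max 18.9 30.0 mean [ 454.8 -131.9]
pix [477. 177.] n 145 ctr 606.6 -349.4 size 39.9 7.8 ang 4.1 zmed/max 48.8 58.1 mean [ 606.2 -348. ]
pix [472. 265.] n 163 ctr 415.9 -335.1 size 24.2 26.5 ang 6.4 zmed/max 50.3 54.3 mean [ 416.5 -332.8]
pix [169. 244.] n 284 ctr 459.7 318.0 size 38.7 38.3 ang 63.5 zmed/max 33.3 36.8 mean [459.6 317.6]
scene
pix [257. 179.] n 310 ctr 458.8 -133.2 size 52.3 52.9 ang 41.5 zmed/max 17.3 26.1 mean [ 463.2 -132.7]
pix [254. 215.] n 753 ctr 564.6 -136.6 size 89.9 88.0 ang 1.8 zmed/max 22.5 25.7 mean [ 567.7 -136.7]
pix [354. 254.] n 806 ctr 681.9 63.9 size 61.3 61.9 ang 82.5 zmed/max 32.2 34.9 mean [685.6  62.8]
pix [168. 163.] n 149 ctr 418.0 -335.7 size 28.4 24.7 ang 38.4 zmed/max 46.0 50.6 mean [ 421.6 -334. ]
pix [147. 232.] n 150 ctr 609.4 -349.9 size 41.4 7.5 ang 1.2 zmed/max 45.5 53.7 mean [ 610.8 -348.6]
pix [451. 163.] n 186 ctr 461.9 317.1 size 38.3 40.1 ang 23.5 zmed/max 30.6 32.8 mean [462.8 317.6]
40.0
```

View pics/top1.png

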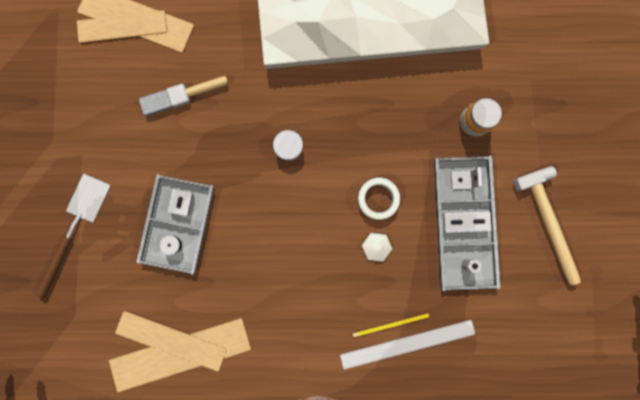

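The three-tray holds the bracket (467,180), long strut (467,222) and coupler (474,266). The two-tray holds the short strut (179,202) and buffer (169,245). The tape, tin and sample have not moved.

```bash
python3 -c "
from workcell import robot
print(robot.sign_off())"
```

```text
the job is handed in; nothing more can be done
None
```

All five pieces are in their tray compartments, flat and right way up; the tape roll, tin and plaster sample haven't moved, and I handed the job in at about 40 s.

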